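# Hang the job pail on the bench rail

### The job

Take the S-hook with the orange grip off its low stand and hang it over the bench rail with its crook towards the robot, feeling gently along the rail's black top strip until the hook drops fully home into the notch, and let go of it. Then hang the blue pail by its arched handle in the crook of the hook, so that it hangs free. Do not press or knock the hook hard against the rail or the pail hard against the hook, and leave the plaster cast, the flat tin and the small bottle where they are.

Things in the scene. Friction and masses are not known exactly. Their poses are not given: they have to be found in the camera images.
- hook: Loose steel S-hook, 60-130 g. Origin: middle of the underside of its bridge (17x20x4 mm), which rests on the rail; z up, -x to its crook, y along the rail when hung. Below the bridge a channel open at the bottom and both y ends, 11 mm wide inside (x); legs straight to z = -30 (back) and -36 (front), then flared out as a lead-in to z = -44. Hung freely it leans up to 0.1 rad.
- hook_grip (a point): Point to grasp on the hook's upright orange grip, 33 mm above the hook's origin. The grip measures 10 (x) x 14 (y) mm and stands from 3 to 47 mm above the origin; take it across its 14 mm (fingers closing along the hook's y). The rail passes under the bridge to both y sides, so the fingertips must stay above the bridge.
- crook (a point): Where the centre of the pail's handle rod comes to lie in the crook, 76 mm in front (-x) of and 47 mm below the hook's origin. From the front leg a 6 mm rod runs 50 mm forward, bends down and up again: the crook is open to the top, about 20 mm wide inside, its tip at hook x = -91, z = -27 mm, its underside at z = -56 mm.
- stand: Fixed low stand on which the hook waits, hung as on the rail (crook to the stand's -x): upright aluminium plate 10 (x) x 40 (y) mm, top at z = 75 mm, on a flat dark foot 130 x 70 x 8 mm. Origin on the work surface below the plate. The hook lifts off straight up; its legs are clear after 45 mm.
- rail: Fixed bench rail: level aluminium bar along its y, 8 mm thick (x), top at z = 185 mm, underside at 141 mm, with a black strip on top (see rail_mid). Grey end blocks 30 mm thick, top at 197 mm, leave the bar open for |y| < 90 mm. Origin on the work surface below the bar's middle; -x looks to the robot.
- rail_mid (a point): Middle of the bar's top edge. A black strip, 8 mm thick (x) and 8 mm high (top at z = 193 mm), lies on the whole bar save for one notch, 25 mm long (y), down to the bar, for the 20 mm wide hook. The notch's middle lies within 28 mm of this point along y, differs every time and is not reported. Hook origin: z = 193 mm on the strip, 185 mm home in the notch.
- pail: Loose small round blue pail, 100-210 g, origin at the centre of its underside, z up. 74 mm across the rim, 50 mm high; rigid arched handle of 6 mm steel rod in its y-z plane, 80 mm wide, 47 mm free height between rim and rod, black grip on the arch.
- pail_bar (a point): Centre of the pail's handle rod at the top of the arch, 100 mm above the pail's underside; from here the rod falls 5 mm over 22 mm to either side (y).
- pail_grip (a point): Point to grasp on the pail's black grip, 28 mm above pail_bar. The grip measures 10 (x) x 14 (y) mm and stands from 102 to 144 mm above the pail's underside.
- cast_1: Loose white plaster cast of a jaw, 50 x 62 x 31 mm, origin under its centre; leave alone.
- grease_tin: Loose flat blue and white tin, 68 mm across, 25 mm high, origin under its centre; leave alone.
- bottle_2: Loose small white bottle with a red cap, 34 mm across, 75 mm high, origin under its centre; leave alone.

How it is judged:
By the outcome, as a careful person would: the job done as asked, in the order asked, and still so for the second after the job is handed in, with the robot touching nothing.
It also fails if it takes over 72 s, if anything falls off the work surface, if the arm or the gripper's body presses on something with over 40 N, if the wrist force passes 120 N, or if a joint passes its speed limit or range.

### The arm

A 6-joint arm with a two-finger parallel gripper is mounted at the origin on a cart in front of the work surface, level with it; the furniture and walls round the work are solid. World frame = base frame: x ahead of the robot, y to its left, z up, the work surface at z = 0. Lengths are in m, angles in rad, forces in N, time in s.
With the tool pointing down it reaches from about 0.225 to 0.875 m from the base axis. Payload 3.4 kg.
Tool frame: the origin (TCP) lies on the centre line of the jaws, within the pads' length; the fingertips stand 19 mm ahead of it and the grasp point (between the pads) is the TCP (nose_length is the distance from the TCP to the fingertips, in m); z points along the fingers, y is the direction in which the jaws open and shut (so a half turn about z gives the same grasp; the last joint's range is limited). The gripper opens to 85 mm and grips with 20 to 120 N. Pads are 22 mm wide; open, the fingers measure 114 mm over their backs; the gripper's body (76 mm by 85 mm) begins 54 mm behind the grasp point. The pads swing forward as they close: fully open they stand 13 mm farther back than shut.
Start: joints at [-1.396, 0.276, 1.505, -0, 1.361, -0.121], TCP at [0.168, -0.55, 0.25] pointing down, gripper open.
Joint ranges: [-2.89, 2.89], [-0.75, 2.08], [0.22, 2.7], [-1.18, 4.32], [0.11, 2.71], [-2.7, 2.7]. Speed limits (rad/s): [2.57, 2.57, 3.14, 3.14, 3.14, 3.14].

### API

Orientations are given as a unit quaternion [w, x, y, z].
In Python, from rig import * gives the robot as it stands.
- The arm moves only by the shell command python3 -m jog 'ROWS' [OPENING] [FORCE]. ROWS is JSON, one flat list of numbers, 6 for each row, row after row: the shift along the tool's x, y, z in mm, then the turn, a rotation vector about the tool's x, y, z in degrees. In form: [tx, ty, tz, wx, wy, wz, tx, ty, tz, wx, wy, wz, ...]. A call has 1 to 10 rows; each row is the pose to reach, as a shift and turn from the pose commanded when the call began, along the tool's axes at that moment; what a row does not reach only later rows make up. A row lasts 1/8 s, in which the tool goes at most 62.5 mm and 10.7 degrees, less where a joint would pass 70% of its speed; a pose out of reach is approached as far as the arm can. A call with a gripper value outside its range is refused whole. OPENING is the closure, from 0 (fully open) to 1 (shut), set as the call begins (- or left out, the last holds). The fingers move at their own pace and stop on an object; FORCE is the grip in N (left out, the last holds). Time passes only in rows, so rows that repeat a pose let the fingers close. It gives the time, the measured TCP pose, the force and the opening at its end, in the units of the state.
- get_state(): the state, without advancing time (a new reading comes with each control period).
- get_image(name): name is "scene" or "top"; returns a dict with "frame" (384x512x3 uint8, red, green, blue), "camera_matrix" (3x3 intrinsics, pixels), "rvec" (rotation vector, rad) and "tvec" (3), from world to camera coordinates, as OpenCV has them. Camera axes: x right, y down, z forward; pixel columns grow to the right and rows downward; lengths in m; the calibration is good to about 2 mm. A picture is of the moment at which its call begins. There is no depth.
- sign_off(): hands the job in, once; it reports no verdict.
The state is a dict: "clock": time; "qpos": joint angles; "qd": joint speeds; "effort": joint torques, N m; "position": TCP position; "ee_rot": TCP orientation; "contact_force": force on the tool from outside, world axes, zero at the start; "moment": the same for the moment, N m; "width": finger opening in m.
Only numpy, scipy, OpenCV 4.12 (cv2) and the standard library are available. Lean on these libraries where they do the work, as an engineer would, in place of code of your own. Each camera call takes 0.05 s, during which the arm holds its last target.

## Working session

There is one attempt and no reset: what is moved stays moved. The work goes in short steps, Python scripts to look and compute and a shell command to move; the robot and the scene stay as the last step left them, time stands still between calls to the robot, and variables do not carry over. Pictures are saved under pics/ and viewed, and the job is handed in when it is done.

```bash
ls; mkdir -p pics; python3 - <<'E'
from rig import *
import cv2
s=get_state()
for k,v in s.items(): print(k,v)
for n in ("scene","top"):
    d=get_image(n); cv2.imwrite(f"pics/{n}0.png",cv2.cvtColor(d["frame"],cv2.COLOR_RGB2BGR)); print(n,d["camera_matrix"],d["rvec"],d["tvec"])
E
```

```text
pics
clock 0.0
qpos [-1.39597522e+00  2.76626712e-01  1.50613952e+00  1.39841963e-06
  1.36069530e+00 -1.20998942e-01]
qd [-0.00029756  0.00030933  0.00185303 -0.00045472 -0.00070357  0.00054442]
effort [ 1.64117871e-03 -4.16761065e+01 -2.45804662e+01 -1.34017068e-04
  1.08609907e-02  9.19201398e-06]
position [ 0.16753619 -0.54953713  0.24941905]
ee_rot [-9.34121374e-04  9.89080830e-01  1.47371090e-01 -2.44603412e-05]
contact_force [0.50282468 0.04871009 0.00361114]
moment [0.00501444 0.03466226 0.01502058]
width 0.08536367808993832
scene [[491.51551827   0.         249.3712027 ]
 [  0.         491.51551827 191.50958676]
 [  0.           0.           1.        ]] [ 1.9530675  -1.11683524  0.60925593] [-0.31141178  0.29319478  1.06562976]
top [[454.1243831    0.         246.6621824 ]
 [  0.         454.1243831  186.75634592]
 [  0.           0.           1.        ]] [ 2.21793387 -2.15858869  0.06911531] [-0.11286516  0.43727235  1.35846829]
```

```bash
python3 - <<'E'
import cv2
for n in("scene0","top0"):
    i=cv2.imread(f"pics/{n}.png"); cv2.imwrite(f"pics/{n}b.png",cv2.resize(i,(800,600),interpolation=cv2.INTER_CUBIC))
E
```

```text
(no output)
```

View pics/scene0b.png

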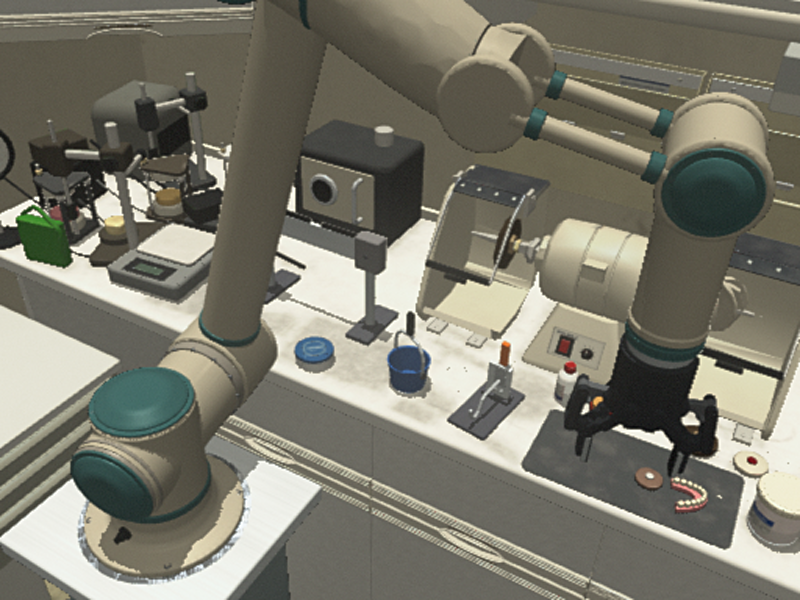

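View pics/top0b.png

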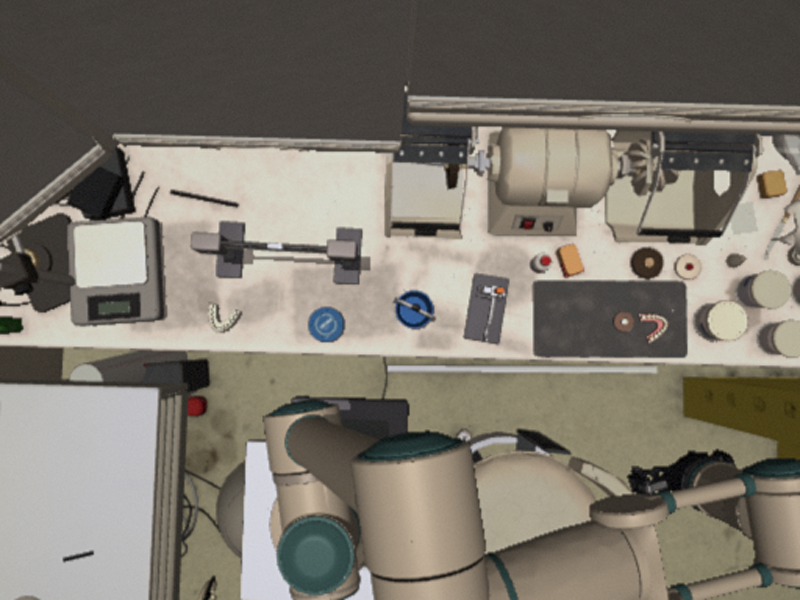

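The top view shows the rail at (275,247), the tin at (326,324), the cast at (225,318), the pail at (413,310), the stand with the hook at (490,300) and the bottle at (541,262). The scene view shows the pail at (408,365), the orange grip at (505,352) and one rail block at (370,250). The arm hides the rest of the rail there. Next I'll zoom in.

```bash
cat > h.py <<'E'
import numpy as np, cv2
from rig import *
def cam(n):
    d=get_image(n); R,_=cv2.Rodrigues(np.array(d["rvec"],float)); return dict(f=d["frame"],K=np.array(d["camera_matrix"]),R=R,t=np.array(d["tvec"],float).ravel())
def ray(c,uv):
    v=c["R"].T@np.linalg.inv(c["K"])@np.array([uv[0],uv[1],1.]); return -c["R"].T@c["t"], v/np.linalg.norm(v)
def onz(c,uv,z):
    o,v=ray(c,uv); return o+v*(z-o[2])/v[2]
def proj(c,p):
    q=c["K"]@(c["R"]@np.array(p,float)+c["t"]); return q[:2]/q[2]
def tri(c1,u1,c2,u2):
    P=[c["K"]@np.c_[c["R"],c["t"]] for c in(c1,c2)]
    X=cv2.triangulatePoints(P[0],P[1],np.array(u1,float).reshape(2,1),np.array(u2,float).reshape(2,1)).ravel(); X=X[:3]/X[3]
    return X,[np.round(proj(c1,X)-u1,1),np.round(proj(c2,X)-u2,1)]
def crop(c,x0,y0,x1,y1,name,s=None):
    s=s or min(800/(x1-x0),600/(y1-y0)); i=cv2.cvtColor(c["f"][y0:y1,x0:x1],cv2.COLOR_RGB2BGR)
    cv2.imwrite(name,cv2.resize(i,None,fx=s,fy=s,interpolation=cv2.INTER_NEAREST)); print(name,"scale",s)
E
python3 - <<'E'
from h import *
t=cam("top"); s=cam("scene")
crop(t,110,130,240,190,"pics/rail1.png",6)
crop(t,240,160,340,230,"pics/ph1.png",8)
crop(s,235,190,355,290,"pics/ph2.png",6)
print(onz(t,(310*.64,510*.64),0), -t["R"].T@t["t"], -s["R"].T@s["t"])
E
```

```text
pics/rail1.png scale 6
pics/ph1.png scale 8
pics/ph2.png scale 6
[0.01833885 0.03214602 0.        ] [ 0.35240845 -0.10334392  1.38365822] [-0.46626913 -0.60359242  0.85835689]
```

View pics/rail1.png

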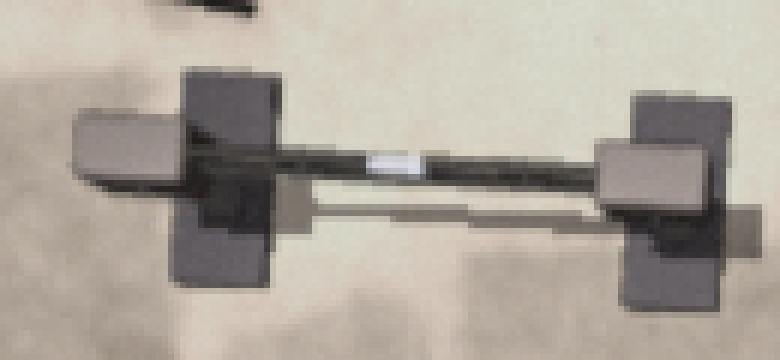

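View pics/ph1.png

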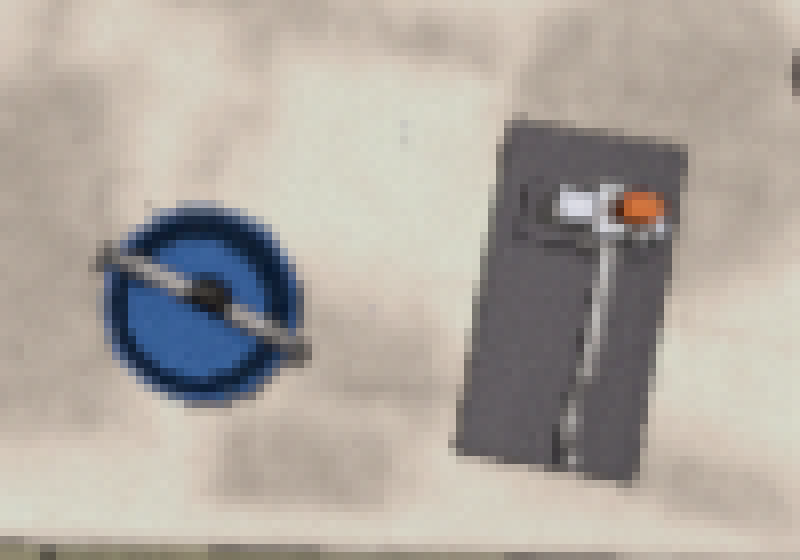

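View pics/ph2.png

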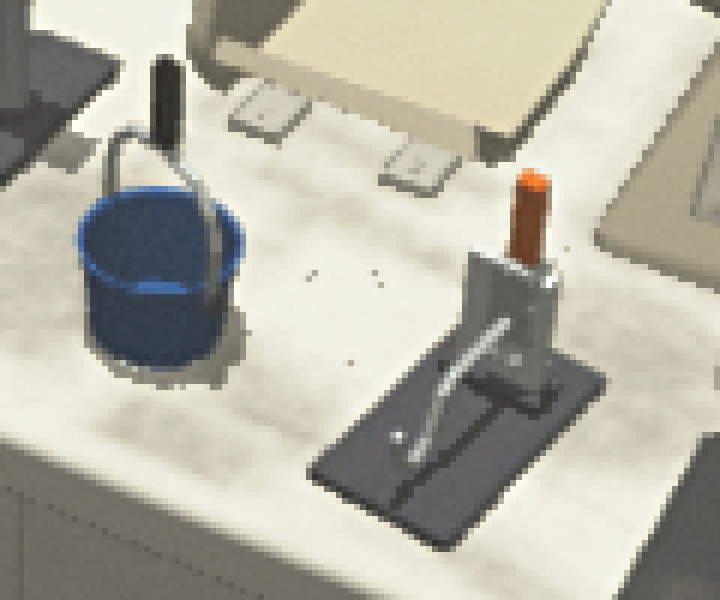

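The crops show the notch as a bright gap at about (176,157.7) in the top view. The orange grip's top is at (320,186) in the top view and about (324,220) in the scene view. Now I'll measure with masks.

```bash
python3 - <<'E'
from h import *
t=cam("top"); s=cam("scene")
def cen(m):
    n,l,st,ce=cv2.connectedComponentsWithStats(m.astype(np.uint8)); k=1+np.argmax(st[1:,4]); return ce[k],st[k],l==k
def hsv(c): return cv2.cvtColor(c["f"],cv2.COLOR_RGB2HSV).astype(int)
ht,hs=hsv(t),hsv(s)
def win(m,x0,y0,x1,y1):
    w=np.zeros_like(m); w[y0:y1,x0:x1]=m[y0:y1,x0:x1]; return w
# orange
mt=win((ht[...,0]<15)&(ht[...,1]>150)&(ht[...,2]>120),310,175,330,195)
ms=win((hs[...,0]<15)&(hs[...,1]>150)&(hs[...,2]>90),315,215,332,240)
ms_top=win((hs[...,0]<15)&(hs[...,1]>150)&(hs[...,2]>215),315,215,332,240)
ct,st,_=cen(mt); cs,ss,_=cen(ms); ctop,stt,_=cen(ms_top)
print("orange",ct,st,"|",cs,ss,"|",ctop,stt)
print("tri top face",tri(t,ct,s,ctop)); print("z.122",onz(t,ct,.122),onz(s,ctop,.122))
# foot corners
foot=[np.array(p)/8+[240,160] for p in((510,120),(688,148),(632,485),(455,455))]
F=np.array([onz(t,p,.008) for p in foot]); print("foot",F.round(4).tolist(),"centre",F.mean(0).round(4))
e=F[0]-F[3]+F[1]-F[2]; print("foot x yaw deg",np.degrees(np.arctan2(e[1],e[0])), np.linalg.norm(F[0]-F[3]),np.linalg.norm(F[0]-F[1]))
# rod of hook, top view: z≈.075-.02
for p in((606,245),(590,370),(572,460)): print("rod",onz(t,np.array(p)/8+[240,160],.055).round(4))
# rail blocks tops z=.197
L=[np.array(p)/6+[110,130] for p in((77,108),(186,115),(181,181),(72,174))]
Rr=[np.array(p)/6+[110,130] for p in((600,143),(707,147),(702,211),(594,203))]
A=np.array([onz(t,p,.197) for p in L]);B=np.array([onz(t,p,.197) for p in Rr])
print(A.round(4).tolist(),B.round(4).tolist()); a,b=A.mean(0),B.mean(0); print("blocks",a,b,(a+b)/2,np.linalg.norm(a-b)); d=a-b; print("rail y dir deg rel +y",np.degrees(np.arctan2(-d[0],d[1])))
for p in((366,165),(396,166),(426,167)): print("notch",onz(t,np.array(p)/6+[110,130],.185).round(4))
for p in((280,160),(590,177)): print("strip",onz(t,np.array(p)/6+[110,130],.193).round(4))
# pail
pb=win((ht[...,0]>100)&(ht[...,0]<125)&(ht[...,1]>100),250,183,280,213); c,sz,_=cen(pb); print("pail",c,sz)
cn,_=cv2.findContours(pb.astype(np.uint8),cv2.RETR_EXTERNAL,cv2.CHAIN_APPROX_NONE); cn=max(cn,key=cv2.contourArea); (cc,r)=cv2.minEnclosingCircle(cn); print(cc,r,"rim centre z.05",onz(t,cc,.05), "diam",np.linalg.norm(onz(t,(cc[0]+r,cc[1]),.05)-onz(t,(cc[0]-r,cc[1]),.05)))
# black grip
g=np.array([210,292])/8+[240,160]; gs=np.array([167,62])/6+[235,190]
print("grip top tri",tri(t,g,s,gs),onz(t,g,.144),onz(s,gs,.144))
for p in((108,258),(300,352)): print("handle end",onz(t,np.array(p)/8+[240,160],.06).round(4))
E
```

```text
orange [319.69230769 185.46153846] [318 184   5   4  13] | [322.6744186 225.6744186] [321 219   5  15  43] | [323.5 219.5] [322 219   4   2   6]
tri top face (array([ 0.44343511, -0.30646569,  0.12307152]), [array([ 0.8, -0.4]), array([-0.9,  0.1])])
z.122 [ 0.44237674 -0.30432933  0.122     ] [ 0.44617456 -0.30778881  0.122     ]
foot [[0.4811, -0.2735, 0.008], [0.4722, -0.3413, 0.008], [0.344, -0.3222, 0.008], [0.3535, -0.2551, 0.008]] centre [ 0.4127 -0.298   0.008 ]
foot x yaw deg -8.329119117204305 0.12890007917292184 0.06837091653216248
rod [ 0.4317 -0.3037  0.055 ]
rod [ 0.3858 -0.2987  0.055 ]
rod [ 0.3528 -0.2927  0.055 ]
[[0.5218, 0.2274, 0.197], [0.52, 0.1794, 0.197], [0.4909, 0.1804, 0.197], [0.4926, 0.2283, 0.197]] [[0.5126, -0.0025, 0.197], [0.5121, -0.0495, 0.197], [0.4838, -0.0481, 0.197], [0.4861, -0.0007, 0.197]]
blocks [0.50633618 0.20388202 0.197     ] [ 0.49865139 -0.02521547  0.197     ] [0.50249378 0.08933327 0.197     ] 0.22922633403372747
rail y dir deg rel +y -1.921193509398415
notch [0.5016 0.1017 0.185 ]
notch [0.5015 0.0884 0.185 ]
notch [0.5014 0.0751 0.185 ]
strip [0.5018 0.1382 0.193 ]
strip [0.498  0.0017 0.193 ]
pail [262.5678392  202.36180905] [254 194  21  16 199]
(263.5, 200.0) 11.236202239990234 rim centre z.05 [ 0.40024004 -0.15152615  0.05      ] diam 0.06600831688724337
grip top tri (array([ 0.40775842, -0.15746566,  0.14602148]), [array([ 0.8, -0.4]), array([-0.9,  0. ])]) [ 0.40663194 -0.15540272  0.144     ] [ 0.41141855 -0.15795677  0.144     ]
handle end [ 0.4217 -0.1214  0.06  ]
handle end [ 0.3893 -0.1922  0.06  ]
```

```bash
cat >> h.py <<'E'
from scipy.spatial.transform import Rotation as Rot
def rel(target,yaw_deg,cur=None):
    """shift mm (tool axes) and turn deg from current measured pose to target, tool down, tool x at yaw"""
    st=get_state(); q=st["ee_rot"]; R=Rot.from_quat([q[1],q[2],q[3],q[0]])
    p=np.array(st["position"]) if cur is None else np.array(cur)
    y=np.radians(yaw_deg); T=Rot.from_matrix(np.array([[np.cos(y),np.sin(y),0],[np.sin(y),-np.cos(y),0],[0,0,-1]]))
    return (R.inv().apply(np.array(target)-p)*1000).round(1), np.degrees((R.inv()*T).as_rotvec()).round(2)
def stp():
    s=get_state(); q=s["ee_rot"]; R=Rot.from_quat([q[1],q[2],q[3],q[0]]).as_matrix()
    print("t",round(s["clock"],2),"p",np.round(s["position"],4),"yaw",round(np.degrees(np.arctan2(R[1,0],R[0,0])),2),"tilt",np.round(R[:,2],3),"F",np.round(s["contact_force"],2),"M",np.round(s["moment"],2),"w",round(s["width"],4),"q6",round(s["qpos"][5],2))
E
python3 - <<'E'
from h import *
t=cam("top"); print("bottle",onz(t,(541*.64-.5,262*.64-.5),.075))
stp(); print(rel([.4445,-.306,.22],-8.3))
print(rel([.4445,-.306,.17],-8.3))
E
```

```text
bottle [ 0.50082371 -0.38632048  0.075     ]
t 0.35 p [ 0.1676 -0.55    0.2501] yaw 16.95 tilt [-0.  0. -1.] F [ 0.95  0.48 -0.9 ] M [ 0.04 -0.   -0.03] w 0.0857 q6 -0.12
(array([ 336. , -152.6,   30.2]), array([-2.000e-02,  0.000e+00,  2.525e+01]))
(array([ 336. , -152.6,   80.2]), array([-2.000e-02,  0.000e+00,  2.525e+01]))
```

```bash
python3 -m jog '[42,-19,4,0,0,3, 84,-38,8,0,0,6, 126,-57,12,0,0,9, 168,-76,16,0,0,13, 210,-95,20,0,0,16, 252,-114,24,0,0,19, 294,-133,30,0,0,22, 320,-145,30,0,0,24, 336,-152.6,30,0,0,25.2, 336,-152.6,30,0,0,25.2]' 0 60; python3 - <<'E'
from h import *
stp(); t=cam("top"); s=cam("scene")
crop(t,240,130,400,230,"pics/a1.png",5); crop(s,260,130,420,250,"pics/a2.png",5)
E
```

```text
clock: 1.6
position: [0.4452, -0.3054, 0.2203]
ee_rot: [0.0, 0.997, -0.071, -0.0]
contact_force: [-0.3, -0.6, 0.7]
width: 0.0856
t 1.6 p [ 0.4452 -0.3054  0.2203] yaw -8.11 tilt [-0. -0. -1.] F [-0.28 -0.58  0.73] M [ 0.01  0.03 -0.01] w 0.0856 q6 0.98
pics/a1.png scale 5
pics/a2.png scale 5
```

View pics/a2.png

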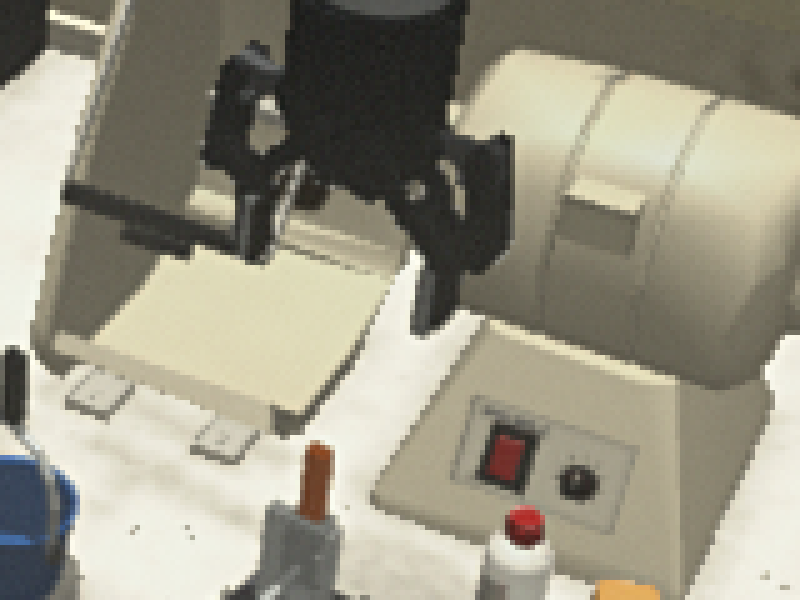

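View pics/a1.png

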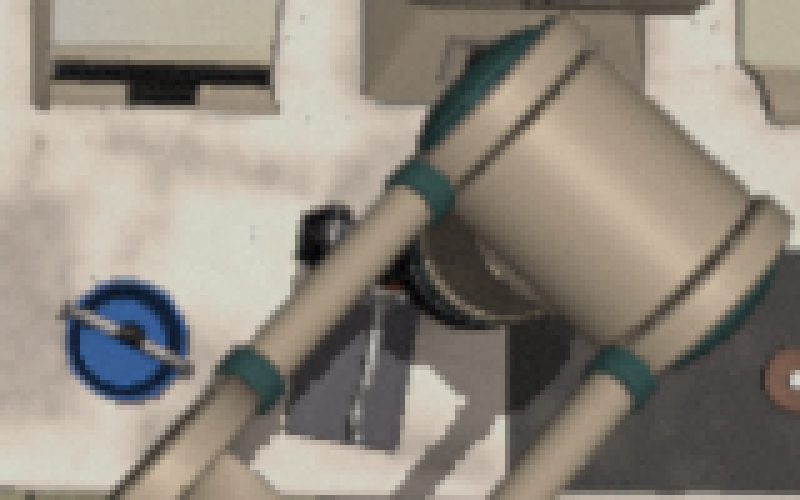

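```bash
python3 - <<'E'
from h import *
s=cam("scene"); p=np.array(get_state()["position"])
y=np.radians(-8.1); yd=np.array([np.sin(y),-np.cos(y),0]); xd=np.array([np.cos(y),np.sin(y),0])
for sg in(-1,1):
  for xx in(-.011,.011):
    q=p+sg*.0428*yd+xx*xd+[0,0,-.006]; print(sg,xx,((proj(s,q)-[260,130]+.5)*5).round(0))
print(rel([.4445,-.306,.108],-8.3))
E
```

```text
-1 -0.011 [247. 272.]
-1 0.011 [271. 252.]
1 -0.011 [407. 340.]
1 0.011 [431. 319.]
(array([  0.5,  -0.8, 112.3]), array([0.03, 0.02, 0.04]))
```

```bash
python3 -m jog '[0.5,-0.8,25,0,0,0, 0.5,-0.8,55,0,0,0, 0.5,-0.8,85,0,0,0, 0.5,-0.8,105,0,0,0, 0.5,-0.8,112,0,0,0, 0.5,-0.8,112,0,0,0]'; python3 - <<'E'
from h import *
stp(); t=cam("top"); s=cam("scene")
crop(s,260,170,380,260,"pics/b2.png",6.5)
E
```

```text
clock: 2.5
position: [0.4448, -0.306, 0.1083]
ee_rot: [0.0, 0.997, -0.072, -0.0]
contact_force: [-0.3, -0.2, -0.7]
width: 0.0853
t 2.5 p [ 0.4448 -0.306   0.1083] yaw -8.3 tilt [-0. -0. -1.] F [-0.28 -0.21 -0.66] M [0.02 0.02 0.01] w 0.0853 q6 0.98
pics/b2.png scale 6.5
```

View pics/b2.png

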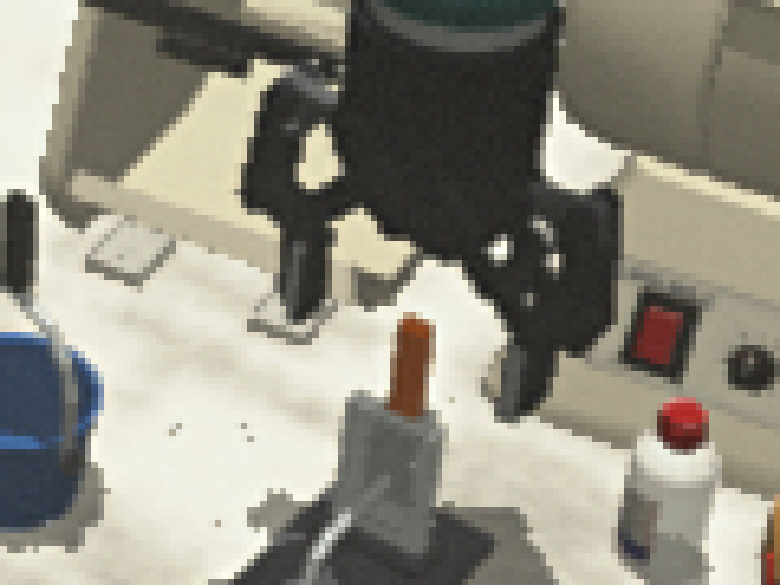

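The fingertips at (307,318) and (515,415) straddle the orange grip at (411,366) evenly. I'll close the gripper.

```bash
python3 -m jog '[0,0,0,0,0,0, 0,0,0,0,0,0, 0,0,0,0,0,0, 0,0,0,0,0,0, 0,0,0,0,0,0, 0,0,0,0,0,0, 0,0,0,0,0,0, 0,0,0,0,0,0]' 1 40; python3 - <<'E'
from h import *
stp(); s=cam("scene")
crop(s,260,170,380,260,"pics/b3.png",6.5)
E
```

```text
clock: 3.6
position: [0.4452, -0.3055, 0.1085]
ee_rot: [0.0, 0.997, -0.072, 0.0]
contact_force: [-0.6, -0.1, 3.0]
width: 0.0134
t 3.6 p [ 0.4452 -0.3055  0.1085] yaw -8.25 tilt [ 0. -0. -1.] F [-0.64 -0.09  2.96] M [-0.04  0.09 -0.02] w 0.0134 q6 0.98
pics/b3.png scale 6.5
```

View pics/b3.png

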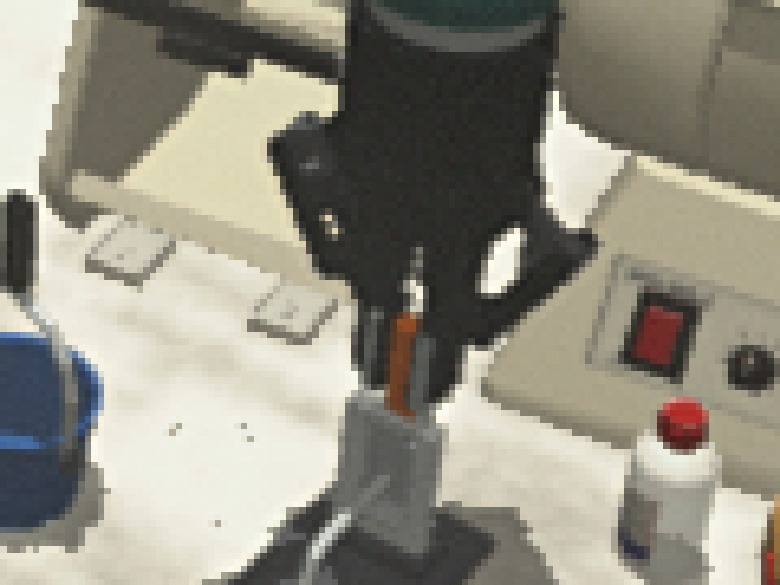

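```bash
python3 -m jog '[0,0,-4,0,0,0, 0,0,-14,0,0,0, 0,0,-26,0,0,0, 0,0,-40,0,0,0, 0,0,-56,0,0,0, 0,0,-76,0,0,0, 0,0,-96,0,0,0, 0,0,-110,0,0,0, 0,0,-110,0,0,0]' 1 60; python3 - <<'E'
from h import *
stp(); s=cam("scene"); t=cam("top")
crop(s,260,130,380,220,"pics/c1.png",6.5)
crop(t,250,140,350,220,"pics/c2.png",7)
E
```

```text
clock: 4.78
position: [0.4457, -0.3059, 0.2198]
ee_rot: [0.001, 0.997, -0.072, 0.001]
contact_force: [0.4, -0.2, -1.8]
width: 0.013
t 4.78 p [ 0.4457 -0.3059  0.2198] yaw -8.25 tilt [ 0.002 -0.002 -1.   ] F [ 0.36 -0.22 -1.8 ] M [-0.07 -0.01  0.04] w 0.013 q6 0.98
pics/c1.png scale 6.5
pics/c2.png scale 7
```

View pics/c1.png

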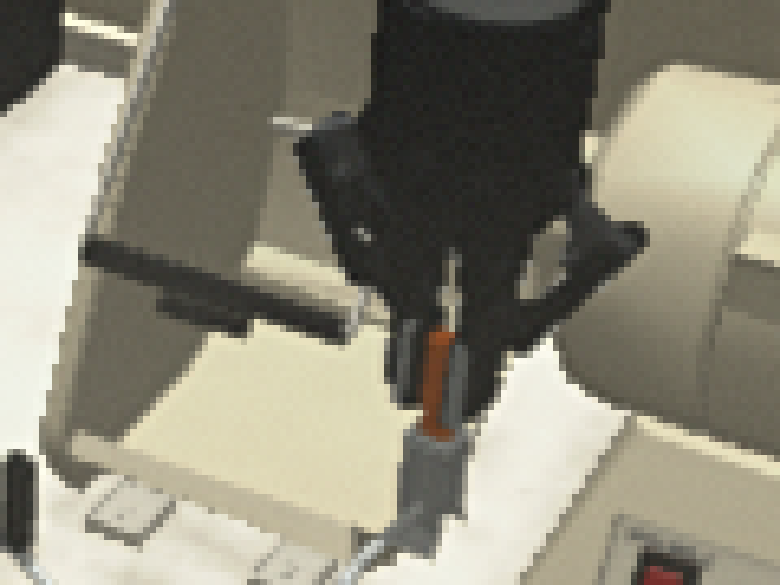

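View pics/c2.png

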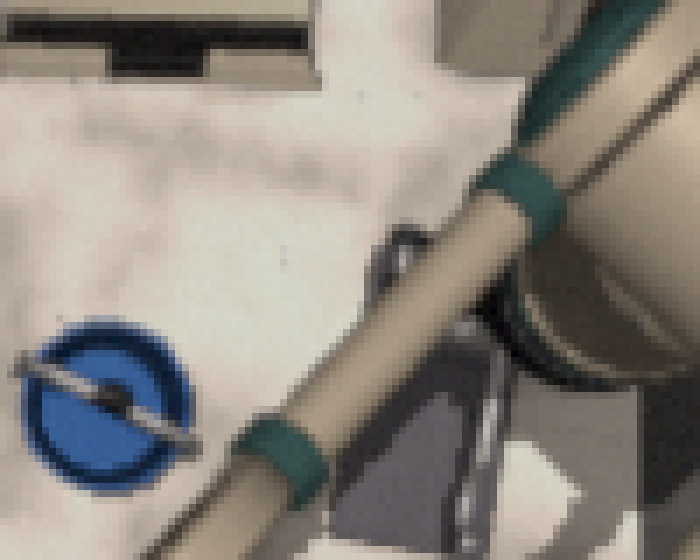

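The hook is lifted clear and hangs upright in the jaws. Next I'll check whether the scene camera can see the rail.

```bash
python3 - <<'E'
from h import *
s=cam("scene")
cv2.imwrite("pics/full1.png",cv2.resize(cv2.cvtColor(s["f"],cv2.COLOR_RGB2BGR),(800,600)))
E
```

```text
(no output)
```

View pics/full1.png

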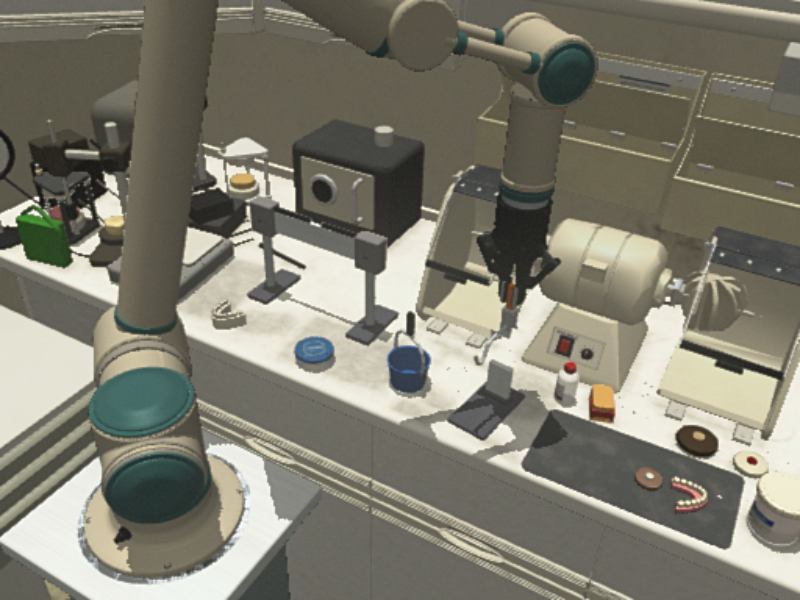

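The rail now shows in full in the scene view, with its blocks at (263,215) and (370,250). I'll triangulate it.

```bash
python3 - <<'E'
from h import *
s=cam("scene"); t=cam("top")
crop(s,155,115,255,190,"pics/r2.png",8); crop(t,115,135,235,175,"pics/r3.png",6.6)
E
```

```text
pics/r2.png scale 8
pics/r3.png scale 6.6
```

View pics/r2.png

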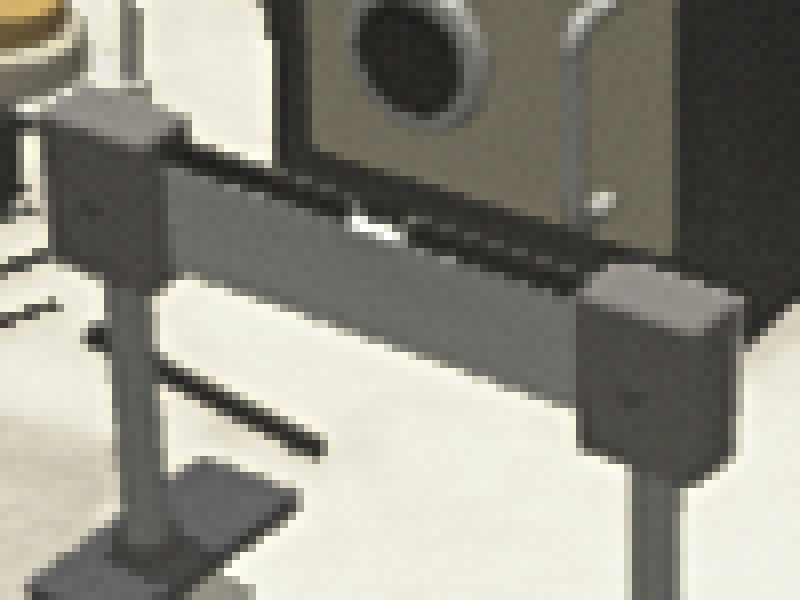

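View pics/r3.png

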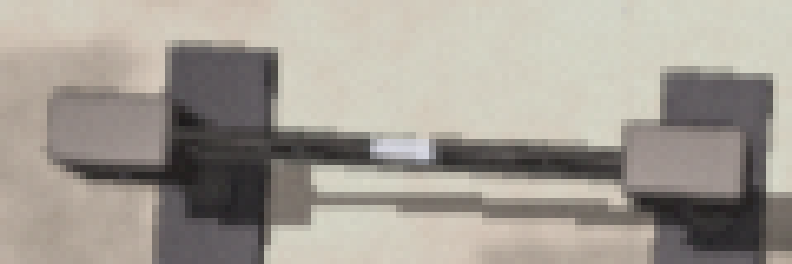

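```bash
python3 - <<'E'
from h import *
s=cam("scene"); t=cam("top")
S=lambda x,y: np.array([x/8+155-.5,y/8+115-.5]); T=lambda x,y: np.array([x/6.6+115-.5,y/6.6+135-.5])
for n,a,b in (("notch",T(403,150),S(379,227)),("L",T(108,128),S(119,117)),("R",T(686,162),S(664,297))):
    z=.185 if n=="notch" else .197
    print(n,*tri(t,a,s,b),onz(t,a,z).round(4),onz(s,b,z).round(4))
E
```

```text
notch [0.50335806 0.08710943 0.18917239] [array([ 0.7, -0.4]), array([-0.7, -0. ])] [0.5027 0.0896 0.185 ] [0.5103 0.0897 0.185 ]
L [0.50870263 0.20298383 0.19676426] [array([ 1. , -0.7]), array([-1. , -0.1])] [0.5068 0.2056 0.197 ] [0.5095 0.2001 0.197 ]
R [ 0.50080316 -0.02781153  0.19827828] [array([ 1. , -0.6]), array([-1., -0.])] [ 0.4994 -0.0251  0.197 ] [ 0.504  -0.0289  0.197 ]
```

```bash
python3 - <<'E'
from h import *
s=cam("scene"); p=np.array(get_state()["position"])
y=np.radians(-8.25); xd=np.array([np.cos(y),np.sin(y),0]); yd=np.array([-np.sin(y),np.cos(y),0])
f=lambda x,yy,z:((proj(s,p+[0,0,-.033]+x*xd+yy*yd+[0,0,z])-[270,150]+.5)*8).round(0)
crop(s,270,150,370,225,"pics/c3.png",8)
for n,a in (("grip top fr L",(-.005,.007,.047)),("grip top fr R",(-.005,-.007,.047)),("grip bot L",(-.005,.007,.004)),("grip bot R",(-.005,-.007,.004)),("bridge fr L",(-.0085,.01,.004)),("bridge fr R",(-.0085,-.01,.004)),("bridge back R",(.0085,-.01,.004)),("tip",(-.091,0,-.027)),("crook bottom",(-.076,0,-.056)),("crook",(-.076,0,-.047))): print(n,f(*a))
E
```

```text
pics/c3.png scale 8
grip top fr L [434. 258.]
grip top fr R [476. 276.]
grip bot L [418. 380.]
grip bot R [459. 398.]
bridge fr L [403. 381.]
bridge fr R [462. 407.]
bridge back R [491. 381.]
tip [270. 614.]
crook bottom [289. 666.]
crook [292. 642.]
```

View pics/c3.png

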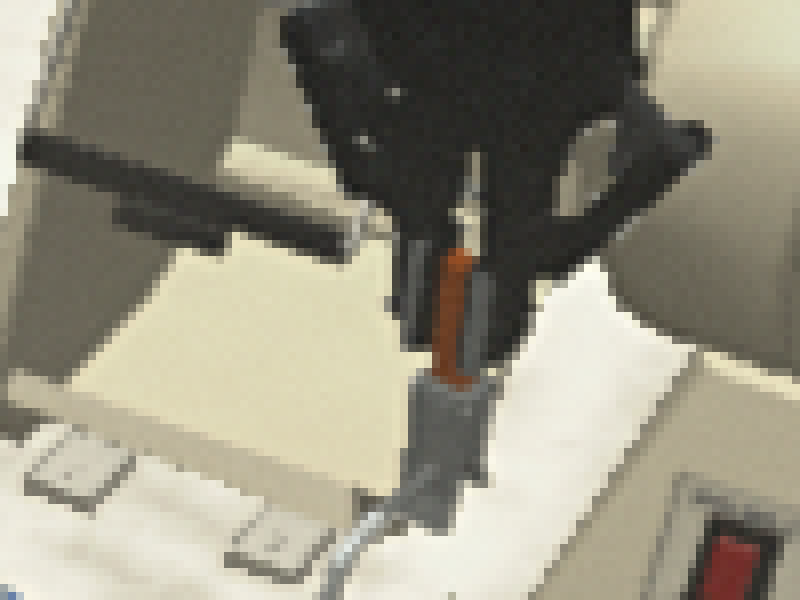

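```bash
python3 - <<'E'
from h import *
s=cam("scene"); p=np.array(get_state()["position"])
y=np.radians(-8.25); xd=np.array([np.cos(y),np.sin(y),0]); yd=np.array([-np.sin(y),np.cos(y),0])
f=lambda x,yy,z:((proj(s,p+x*xd+yy*yd+[0,0,z])-[280,165]+.5)*13).round(0)
crop(s,280,165,340,210,"pics/c4.png",13)
for yy in(.007,-.007):
  for xx in(-.011,.011): print("pad",xx,yy,f(xx,yy,-.019))
for a in((-.005,.007,-.029),(-.005,-.007,-.029),(-.005,.007,.014),(-.005,-.007,.014)): print("grip",a,f(*a))
E
```

```text
pics/c4.png scale 13
pad -0.011 0.007 [538. 391.]
pad 0.011 0.007 [601. 337.]
pad -0.011 -0.007 [606. 420.]
pad 0.011 -0.007 [668. 366.]
grip (-0.005, 0.007, -0.029) [549. 421.]
grip (-0.005, -0.007, -0.029) [616. 451.]
grip (-0.005, 0.007, 0.014) [576. 224.]
grip (-0.005, -0.007, 0.014) [644. 253.]
```

View pics/c4.png

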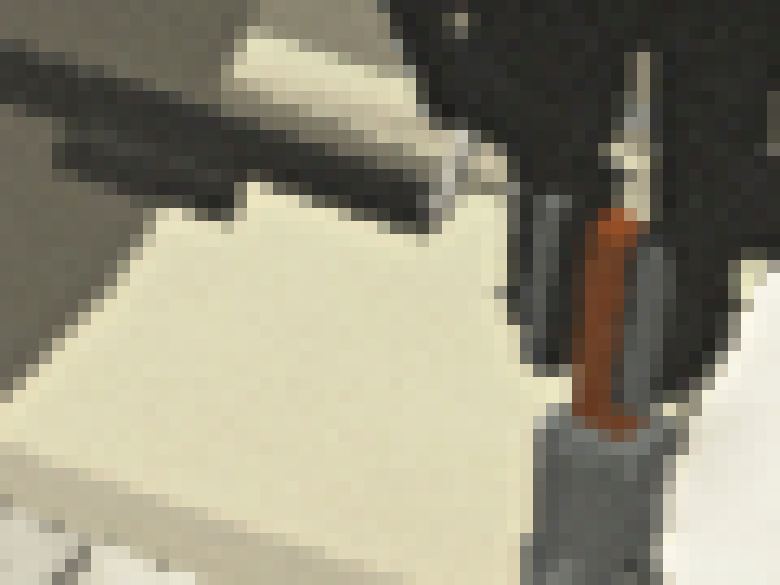

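```bash
python3 - <<'E'
from h import *
print(rel([.504,.088,.312],-1.95))
E
```

```text
(array([   1.8, -397.8,  -94. ]), array([-0.03,  0.04, -6.3 ]))
```

```bash
python3 -m jog '[0,0,-30,0,0,0, 0,-10,-65,0,0,0, 0,-45,-90,0,0,0, 0,-90,-94,0,0,-1, 0,-140,-94,0,0,-2, 1,-190,-94,0,0,-3, 1,-240,-94,0,0,-4, 1,-290,-94,0,0,-5, 1,-340,-94,0,0,-6, 2,-375,-94,0,0,-6.3]'; python3 -m jog '[0,-15,0,0,0,0, 0,-23,0,0,0,0, 0,-23,0,0,0,0, 0,-23,0,0,0,0]';  python3 - <<'E'
from h import *
stp(); s=cam("scene"); t=cam("top")
crop(s,155,85,255,160,"pics/d1.png",8); crop(t,115,125,235,195,"pics/d2.png",6.6)
E
```

```text
clock: 6.48
position: [0.5009, 0.0676, 0.3122]
ee_rot: [-0.0, 1.0, -0.016, -0.0]
contact_force: [-0.1, -0.7, -1.2]
width: 0.013
clock: 6.98
position: [0.5017, 0.0874, 0.3123]
ee_rot: [0.0, 1.0, -0.018, 0.0]
contact_force: [-0.1, -0.1, -1.4]
width: 0.0128
t 6.97 p [0.5017 0.0874 0.3123] yaw -2.03 tilt [-0.    -0.001 -1.   ] F [-0.08 -0.11 -1.38] M [ 0.03  0.02 -0.  ] w 0.0128 q6 1.64
pics/d1.png scale 8
pics/d2.png scale 6.6
```

View pics/d1.png

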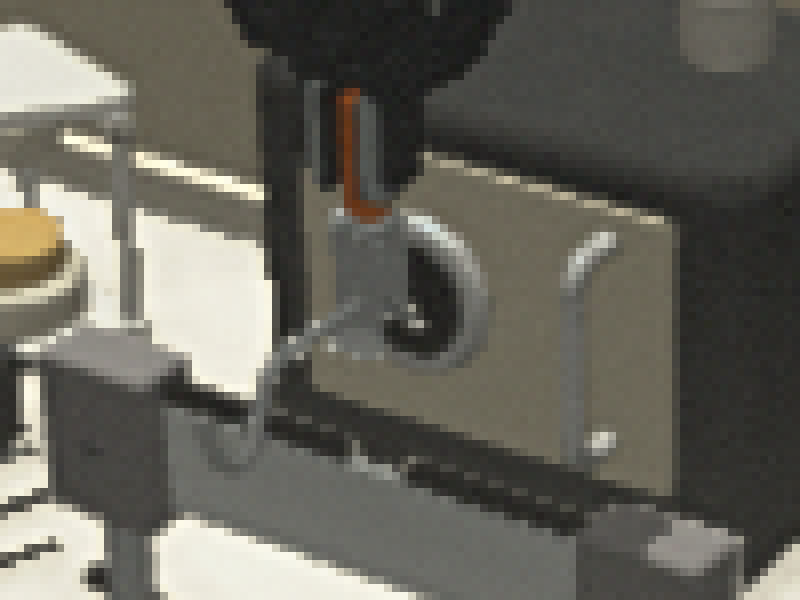

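View pics/d2.png

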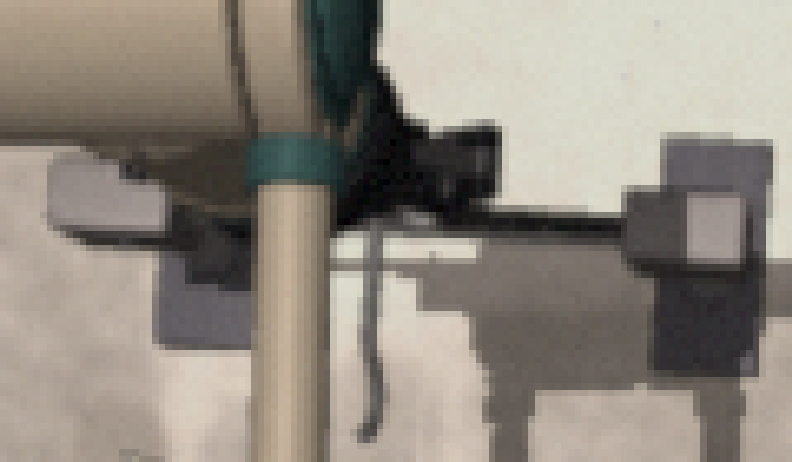

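```bash
python3 - <<'E'
from h import *
s=cam("scene"); 
crop(s,185,105,225,135,"pics/d3.png",20); crop(s,185,130,225,160,"pics/d4.png",20)
E
```

```text
pics/d3.png scale 20
pics/d4.png scale 20
```

View pics/d3.png

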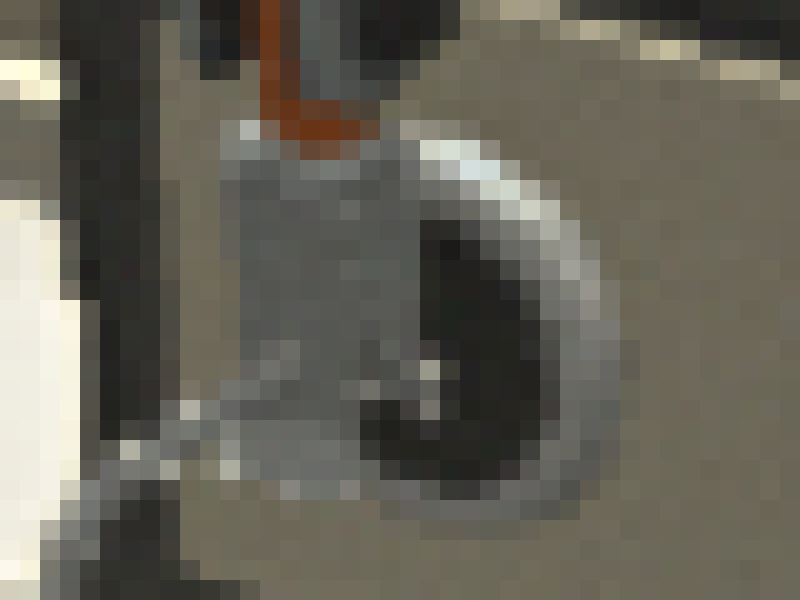

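View pics/d4.png

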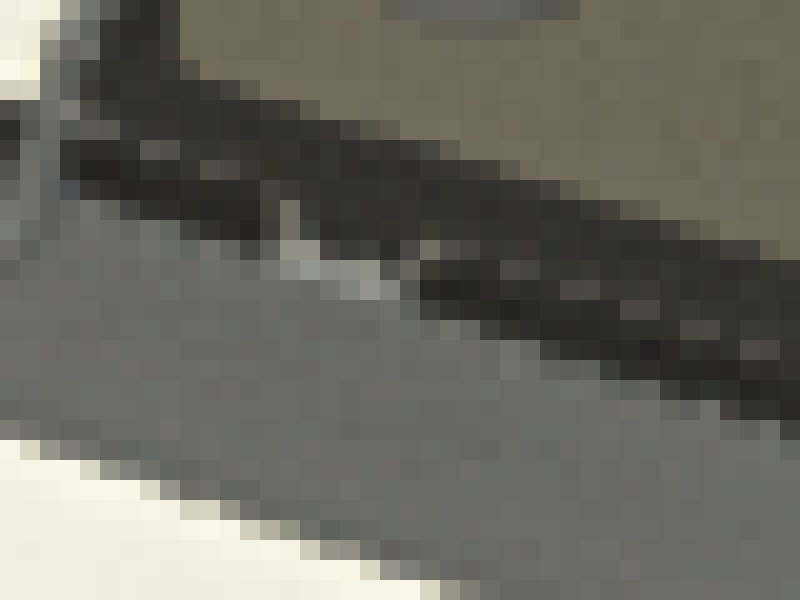

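```bash
python3 - <<'E'
from h import *
s=cam("scene"); p=np.array(get_state()["position"]); t=cam("top")
g=onz(s,(200.6,112.2),p[2]-.029); print("grip bottom front",g, "pred",p+[-.005,0,-.029], "px pred",proj(s,p+[-.005,0,-.029]))
for u in((342,272),(270,250),(415,290)):
    print("notch front",onz(s,(185+u[0]/20-.5,130+u[1]/20-.5),.185))
# plate silhouettes: left/right edges of front plate x=-8.5,y=+-10,z=-20
for yy in(.01,-.01): 
  for z in (.004,-.036,-.044): print(yy,z,((proj(s,p+[-.0085,yy,-.033+z])-[185,105]+.5)*20).round())
# rod in top view
T=lambda x,y: np.array([x/6.6+115-.5,y/6.6+125-.5])
for q,z in((T(375,240),p[2]-.033-.02),(T(371,345),p[2]-.033-.03),(T(367,433),p[2]-.033-.027)): print("rod",onz(t,q,z))
E
```

```text
grip bottom front [0.50150737 0.08388092 0.28331225] pred [0.49676386 0.08771467 0.28331225] px pred [198.37062155 112.52625853]
notch front [0.50884852 0.08964324 0.185     ]
notch front [0.50866869 0.10157495 0.185     ]
notch front [0.51002444 0.07829858 0.185     ]
0.01 0.004 [200. 152.]
0.01 -0.036 [212. 424.]
0.01 -0.044 [214. 477.]
-0.01 0.004 [325. 189.]
-0.01 -0.036 [335. 461.]
-0.01 -0.044 [337. 515.]
rod [0.4839484  0.08789922 0.25931225]
rod [0.44499835 0.08960577 0.24931225]
rod [0.41134976 0.08934492 0.25231225]
```

```bash
python3 - <<'E'
from h import *
s=cam("scene"); p=np.array(get_state()["position"])
for b in((1.5,-.2),(1.5,-.8),(1.5,-1.4)):
    print(b,onz(s,np.array([201.6,143.1])-b,.185)+[.004,0,0])
y=np.radians(-2); xd=np.array([np.cos(y),np.sin(y),0]); yd=np.array([-np.sin(y),np.cos(y),0])
f=lambda x,yy,z:((proj(s,p+x*xd+yy*yd+[0,0,-.033+z])-[155,85]+.5)*8).round(0)
for n,a in (("grip bot fr L",(-.005,.007,.004)),("grip bot fr R",(-.005,-.007,.004)),("grip bot bk R",(.005,-.007,.004)),("bridge L",(-.0085,.01,.004)),("bridge R",(-.0085,-.01,.004)),("bridge backR",(.0085,-.01,.004)),("tip",(-.091,0,-.027)),("crook bottom",(-.076,0,-.056)),("pad",(-.011,.007,.014)),("pad",(-.011,-.007,.014)),("flare L",(-.0085,.01,-.044)),("flare R",(-.0085,-.01,-.044))): print(n,f(*a))
E
```

```text
(1.5, -0.2) [0.5097264  0.09251152 0.185     ]
(1.5, -0.8) [0.50696081 0.09061159 0.185     ]
(1.5, -1.4) [0.50420633 0.08871929 0.185     ]
grip bot fr L [333. 219.]
grip bot fr R [367. 229.]
grip bot bk R [385. 218.]
bridge L [319. 220.]
bridge R [368. 235.]
bridge backR [399. 217.]
tip [191. 411.]
crook bottom [226. 472.]
pad [321. 197.]
pad [355. 208.]
flare L [325. 350.]
flare R [373. 366.]
```

```bash
python3 - <<'E'
from h import *
print(rel([.505,.0905,.278],-1.95))
E
```

```text
(array([ 3.1, -2.6, 34.3]), array([ 0.01, -0.01, -0.04]))
```

```bash
python3 -m jog '[1.5,-1.5,5,0,0,0, 3,-2.6,15,0,0,0, 3,-2.6,28,0,0,0, 3,-2.6,34,0,0,0, 3,-2.6,34,0,0,0]';  python3 - <<'E'
from h import *
stp(); s=cam("scene"); t=cam("top")
crop(s,175,110,235,155,"pics/e1.png",13); crop(t,155,140,205,175,"pics/e2.png",16)
E
```

```text
clock: 7.9
position: [0.5044, 0.0909, 0.2774]
ee_rot: [0.0, 1.0, -0.017, -0.001]
contact_force: [0.2, 0.4, -1.5]
width: 0.0131
t 7.9 p [0.5044 0.0909 0.2774] yaw -1.95 tilt [-0.002 -0.    -1.   ] F [ 0.17  0.39 -1.46] M [-0.01  0.04  0.02] w 0.0131 q6 1.65
pics/e1.png scale 13
pics/e2.png scale 16
```

View pics/e1.png

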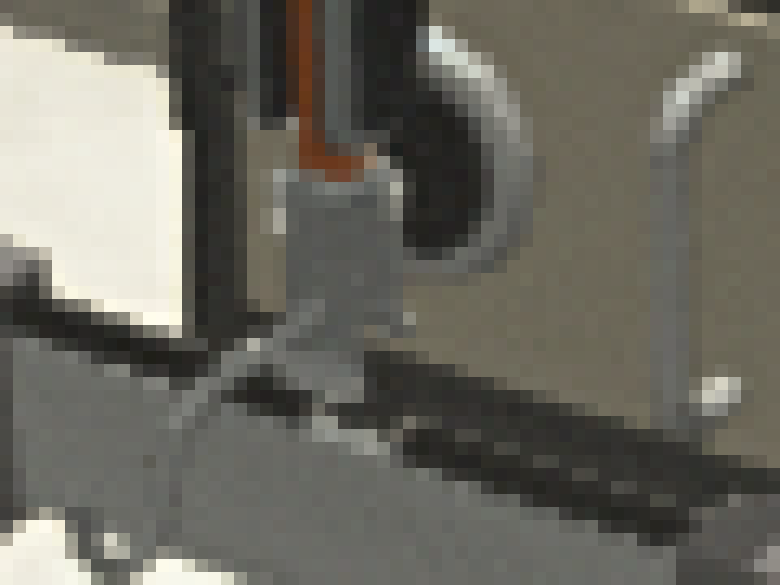

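View pics/e2.png

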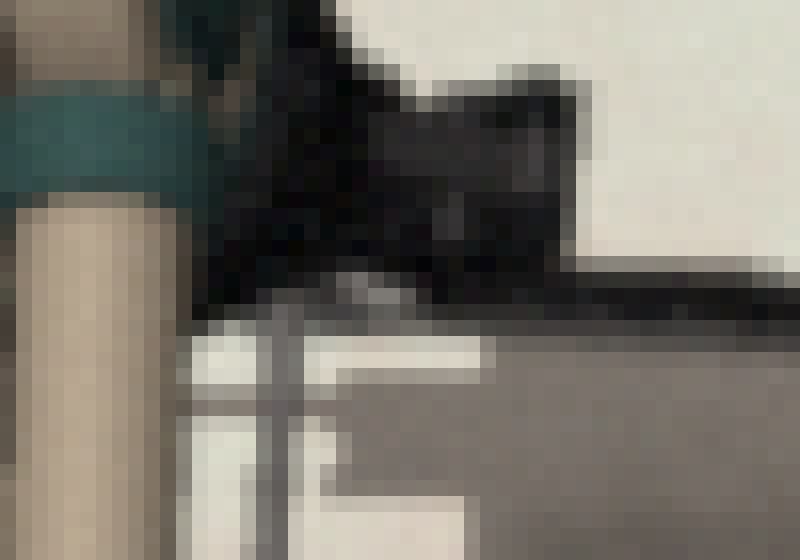

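```bash
python3 - <<'E'
from h import *
s=cam("scene"); t=cam("top"); S=lambda x,y:(175+x/13-.5,110+y/13-.5)
print("flare L,R",onz(s,S(285,375),.2004),onz(s,S(362,400),.2004))
print("notch L,R front",onz(s,S(312,410),.185),onz(s,S(408,453),.185))
T=lambda x,y:(155+x/16-.5,140+y/16-.5)
print("top: notch visible right edge",onz(t,T(420,290),.185),"rod",onz(t,T(275,450),.224),onz(t,T(287,330),.224))
print("bar front edge", [onz(t,T(x,y),.193) for x,y in((600,345),(300,330),(790,350))])
p=np.array(get_state()["position"]); print(((proj(s,p+[-.0085,0,-.077])-[175,110]+.5)*13),((proj(s,p+[-.0115,0,-.077])-[175,110]+.5)*13))
E
```

```text
flare L,R [0.500877   0.10072838 0.2004    ] [0.50056466 0.08091077 0.2004    ]
notch L,R front [0.51389019 0.1035031  0.185     ] [0.50935196 0.07574257 0.185     ]
top: notch visible right edge [0.50196644 0.07582545 0.185     ] rod [0.47066924 0.09230015 0.224     ] [0.49006443 0.09110364 0.224     ]
bar front edge [array([0.4926581, 0.0446444, 0.193    ]), array([0.49380235, 0.0941597 , 0.193     ]), array([0.49267891, 0.01331623, 0.193     ])]
[311.67709452 390.0030323 ] [303.50665656 395.90810727]
```

```bash
python3 -m jog '[0,1.5,2,0,0,0, 0,1.5,4,0,0,0, 0,1.5,6,0,0,0, 0,1.5,8,0,0,0, 0,1.5,9,0,0,0]'; python3 -m jog '[0,0,1,0,0,0, 0,0,2,0,0,0, 0,0,3,0,0,0, 0,0,3,0,0,0]';  python3 - <<'E'
from h import *
stp(); s=cam("scene"); t=cam("top")
crop(s,175,110,235,155,"pics/e3.png",13)
E
```

```text
clock: 8.72
position: [0.5047, 0.0894, 0.2691]
ee_rot: [0.0, 1.0, -0.017, -0.0]
contact_force: [-0.9, -0.4, -0.8]
width: 0.0131
clock: 9.22
position: [0.5047, 0.0894, 0.2662]
ee_rot: [0.0, 1.0, -0.017, -0.0]
contact_force: [0.7, 0.0, -1.4]
width: 0.0136
t 9.22 p [0.5047 0.0894 0.2662] yaw -1.95 tilt [-0. -0. -1.] F [ 0.65  0.01 -1.42] M [ 0.03 -0.06 -0.  ] w 0.0136 q6 1.64
pics/e3.png scale 13
```

View pics/e3.png

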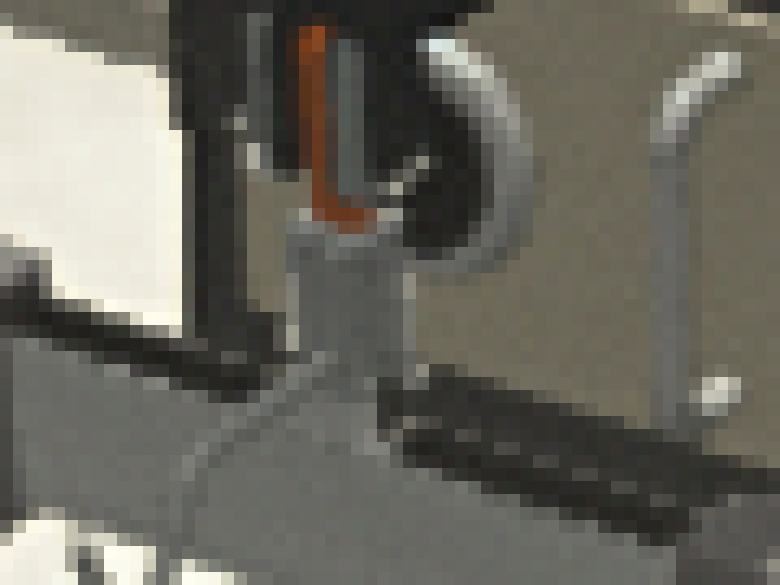

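```bash
python3 -m jog '[0,0,1,0,0,0, 0,0,2,0,0,0, 0,0,3,0,0,0, 0,0,4,0,0,0, 0,0,4,0,0,0]';python3 -m jog '[0,0,1,0,0,0, 0,0,2,0,0,0, 0,0,3,0,0,0, 0,0,4,0,0,0, 0,0,4,0,0,0]'; python3 -c "
from h import *
stp()"
```

```text
clock: 9.95
position: [0.5047, 0.0894, 0.2621]
ee_rot: [0.0, 1.0, -0.017, -0.0]
contact_force: [-0.1, -0.1, -0.6]
width: 0.0132
clock: 10.58
position: [0.5047, 0.0894, 0.2582]
ee_rot: [0.0, 1.0, -0.017, -0.0]
contact_force: [0.1, -0.3, -2.0]
width: 0.013
t 10.57 p [0.5047 0.0894 0.2582] yaw -1.95 tilt [-0. -0. -1.] F [ 0.14 -0.35 -2.03] M [ 0.02 -0.01 -0.02] w 0.013 q6 1.64
```

```bash
python3 -m jog '[0,0,2,0,0,0, 0,0,4,0,0,0, 0,0,6,0,0,0, 0,0,8,0,0,0, 0,0,10,0,0,0, 0,0,10,0,0,0]';python3 -m jog '[0,0,2,0,0,0, 0,0,4,0,0,0, 0,0,6,0,0,0, 0,0,8,0,0,0, 0,0,10,0,0,0, 0,0,10,0,0,0]'; python3 - <<'E'
from h import *
stp(); s=cam("scene"); t=cam("top")
crop(s,175,110,235,155,"pics/e4.png",13);crop(t,155,140,205,175,"pics/e5.png",16)
E
```

```text
clock: 11.32
position: [0.5047, 0.0894, 0.2481]
ee_rot: [0.0, 1.0, -0.017, -0.0]
contact_force: [-0.3, -0.3, -0.9]
width: 0.0129
clock: 12.08
position: [0.5047, 0.0894, 0.2381]
ee_rot: [0.0, 1.0, -0.017, -0.0]
contact_force: [0.1, 0.1, -0.4]
width: 0.0129
t 12.07 p [0.5047 0.0894 0.2381] yaw -1.95 tilt [-0. -0. -1.] F [ 0.09  0.13 -0.43] M [-0.01 -0.02 -0.  ] w 0.0129 q6 1.64
pics/e4.png scale 13
pics/e5.png scale 16
```

View pics/e4.png

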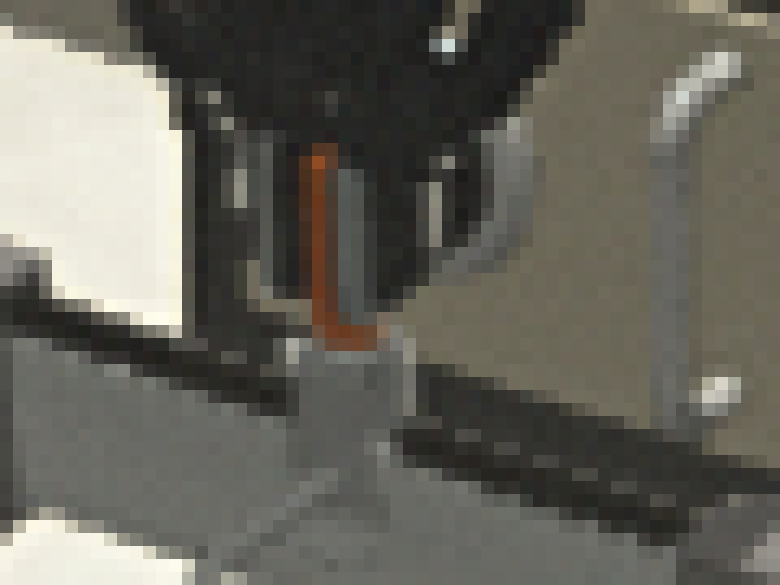

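View pics/e5.png

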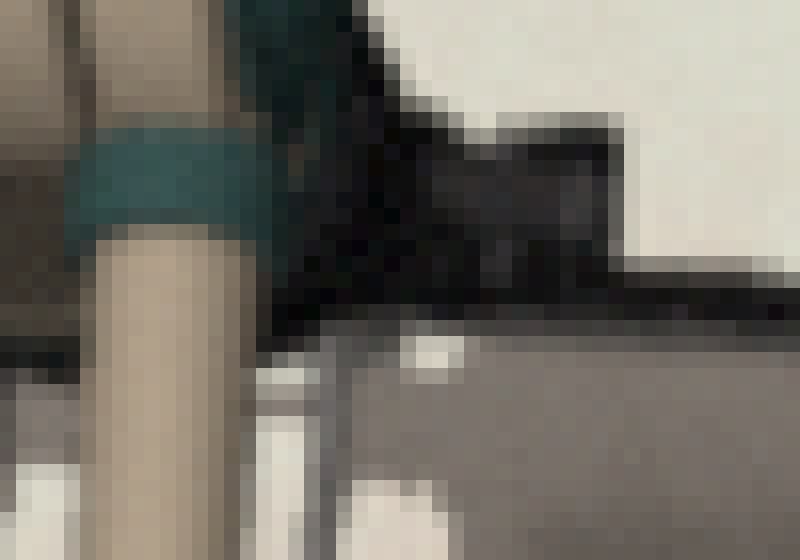

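```bash
python3 -m jog '[0,0,2,0,0,0, 0,0,4,0,0,0, 0,0,6,0,0,0, 0,0,8,0,0,0, 0,0,9,0,0,0, 0,0,9,0,0,0]'; for i in 1; do python3 -m jog '[0,0,1,0,0,0, 0,0,2,0,0,0, 0,0,2,0,0,0]'; python3 -c "
from h import *
stp()"; done
```

```text
clock: 12.92
position: [0.5047, 0.0894, 0.2292]
ee_rot: [0.0, 1.0, -0.017, -0.0]
contact_force: [0.1, -0.4, -1.1]
width: 0.0127
clock: 13.3
position: [0.5047, 0.0894, 0.2272]
ee_rot: [0.0, 1.0, -0.017, -0.0]
contact_force: [-0.2, -0.3, -1.1]
width: 0.0126
t 13.3 p [0.5047 0.0894 0.2272] yaw -1.95 tilt [-0. -0. -1.] F [-0.17 -0.33 -1.14] M [ 0.03 -0.02 -0.03] w 0.0126 q6 1.64
```

```bash
python3 -m jog '[0,0,1,0,0,0, 0,0,2,0,0,0, 0,0,2,0,0,0]'; python3 -c "
from h import *
stp()"
```

```text
clock: 13.68
position: [0.5047, 0.0894, 0.2252]
ee_rot: [0.0, 1.0, -0.017, -0.0]
contact_force: [-0.1, -0.1, -1.4]
width: 0.0128
t 13.68 p [0.5047 0.0894 0.2252] yaw -1.95 tilt [-0. -0. -1.] F [-0.14 -0.14 -1.43] M [-0.02  0.02 -0.01] w 0.0128 q6 1.64
```

```bash
python3 -m jog '[0,0,0.5,0,0,0, 0,0,1,0,0,0, 0,0,1.5,0,0,0, 0,0,1.5,0,0,0]'; python3 -c "
from h import *
stp()"
```

```text
clock: 14.18
position: [0.5047, 0.0894, 0.2237]
ee_rot: [0.0, 1.0, -0.017, -0.0]
contact_force: [-0.1, 0.2, -1.2]
width: 0.0127
t 14.18 p [0.5047 0.0894 0.2237] yaw -1.95 tilt [-0. -0. -1.] F [-0.14  0.18 -1.23] M [-0.01 -0.01  0.01] w 0.0127 q6 1.64
```

```bash
python3 -m jog '[0,0,0.5,0,0,0, 0,0,1,0,0,0, 0,0,1.5,0,0,0, 0,0,1.5,0,0,0]'; python3 -c "
from h import *
stp()"
```

```text
clock: 14.68
position: [0.5047, 0.0894, 0.2222]
ee_rot: [0.0, 1.0, -0.017, -0.0]
contact_force: [-0.1, 0.2, -1.0]
width: 0.013
t 14.68 p [0.5047 0.0894 0.2222] yaw -1.95 tilt [-0. -0. -1.] F [-0.09  0.23 -1.01] M [ 0.01  0.05 -0.04] w 0.013 q6 1.64
```

```bash
python3 -m jog '[0,0,0.5,0,0,0, 0,0,1,0,0,0, 0,0,1.5,0,0,0, 0,0,2,0,0,0, 0,0,2.5,0,0,0, 0,0,2.5,0,0,0]'; python3 -c "
from h import *
stp()"
```

```text
clock: 15.42
position: [0.5047, 0.0894, 0.2197]
ee_rot: [0.0, 1.0, -0.017, -0.0]
contact_force: [-0.6, -0.3, -0.8]
width: 0.0126
t 15.43 p [0.5047 0.0894 0.2197] yaw -1.95 tilt [-0. -0. -1.] F [-0.62 -0.28 -0.84] M [ 0.03 -0.03  0.  ] w 0.0126 q6 1.64
```

```bash
python3 -m jog '[0,0,0.4,0,0,0, 0,0,0.8,0,0,0, 0,0,1.2,0,0,0, 0,0,1.2,0,0,0]'; python3 -c "
from h import *
stp()"
```

```text
clock: 15.92
position: [0.5048, 0.0894, 0.2186]
ee_rot: [0.0, 1.0, -0.017, 0.0]
contact_force: [-0.2, 0.6, -0.5]
width: 0.0131
t 15.93 p [0.5048 0.0894 0.2186] yaw -1.95 tilt [ 0. -0. -1.] F [-0.25  0.63 -0.52] M [ 0.   -0.02 -0.04] w 0.0131 q6 1.64
```

```bash
python3 -m jog '[0,0,0.3,0,0,0, 0,0,0.6,0,0,0, 0,0,0.6,0,0,0, 0,0,0.6,0,0,0]'; python3 - <<'E'
from h import *
stp(); s=cam("scene"); t=cam("top")
crop(s,175,110,235,155,"pics/e6.png",13)
E
```

```text
clock: 16.42
position: [0.5048, 0.0894, 0.2185]
ee_rot: [0.0, 1.0, -0.017, 0.0]
contact_force: [-1.0, -0.3, 5.1]
width: 0.0127
t 16.43 p [0.5048 0.0894 0.2185] yaw -1.95 tilt [ 0.001 -0.    -1.   ] F [-0.98 -0.29  5.07] M [-0.02  0.28  0.02] w 0.0127 q6 1.64
pics/e6.png scale 13
```

View pics/e6.png

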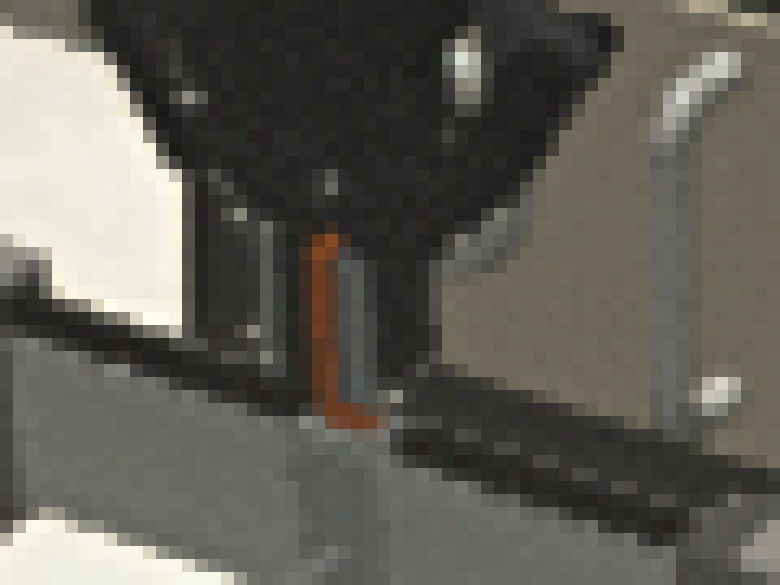

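Contact came at TCP z = 0.2185, which is 110 mm above the pick-up height and so exactly the height for home in the notch. Force is only about 5 N. I'll ease off and release.

```bash
python3 -m jog '[0,0,-0.4,0,0,0, 0,0,-0.5,0,0,0]' 1 20; python3 -c "
from h import *
stp()"; python3 -m jog '[0,0,0,0,0,0, 0,0,0,0,0,0, 0,0,0,0,0,0, 0,0,0,0,0,0, 0,0,0,0,0,0, 0,0,0,0,0,0]' 0; python3 -c "
from h import *
stp()";
```

```text
clock: 16.77
position: [0.5048, 0.0894, 0.2185]
ee_rot: [0.0, 1.0, -0.017, 0.0]
contact_force: [-1.5, -0.3, 3.1]
width: 0.0128
t 16.77 p [0.5048 0.0894 0.2185] yaw -1.95 tilt [ 0. -0. -1.] F [-1.49 -0.32  3.09] M [ 0.    0.19 -0.01] w 0.0128 q6 1.64
clock: 17.52
position: [0.5048, 0.0894, 0.2185]
ee_rot: [0.0, 1.0, -0.017, 0.0]
contact_force: [-0.1, 0.5, -0.8]
width: 0.0856
t 17.52 p [0.5048 0.0894 0.2185] yaw -1.95 tilt [ 0. -0. -1.] F [-0.07  0.54 -0.81] M [0.01 0.01 0.05] w 0.0856 q6 1.64
```

```bash
python3 -m jog '[0,0,-10,0,0,0, 0,0,-30,0,0,0, 0,0,-60,0,0,0, 0,0,-90,0,0,0, -30,20,-100,0,0,0, -60,70,-100,0,0,0, -90,130,-100,0,0,0, -110,190,-100,0,0,8, -120,240,-100,0,0,16, -120,260,-100,0,0,22.6]';  python3 - <<'E'
from h import *
stp(); s=cam("scene"); t=cam("top")
crop(s,165,110,245,170,"pics/f1.png",10); crop(t,115,130,235,190,"pics/f2.png",6.6)
crop(s,230,180,300,250,"pics/f3.png",8); crop(t,240,170,290,220,"pics/f4.png",12)
E
```

```text
clock: 18.77
position: [0.375, -0.1691, 0.3195]
ee_rot: [0.001, 0.976, -0.217, 0.001]
contact_force: [0.2, 0.0, -0.7]
width: 0.0855
t 18.77 p [ 0.375  -0.1691  0.3195] yaw -25.01 tilt [ 0.001 -0.002 -1.   ] F [ 0.2   0.04 -0.66] M [ 0.05  0.05 -0.01] w 0.0855 q6 1.42
pics/f1.png scale 10
pics/f2.png scale 6.6
pics/f3.png scale 8
pics/f4.png scale 12
```

View pics/f1.png

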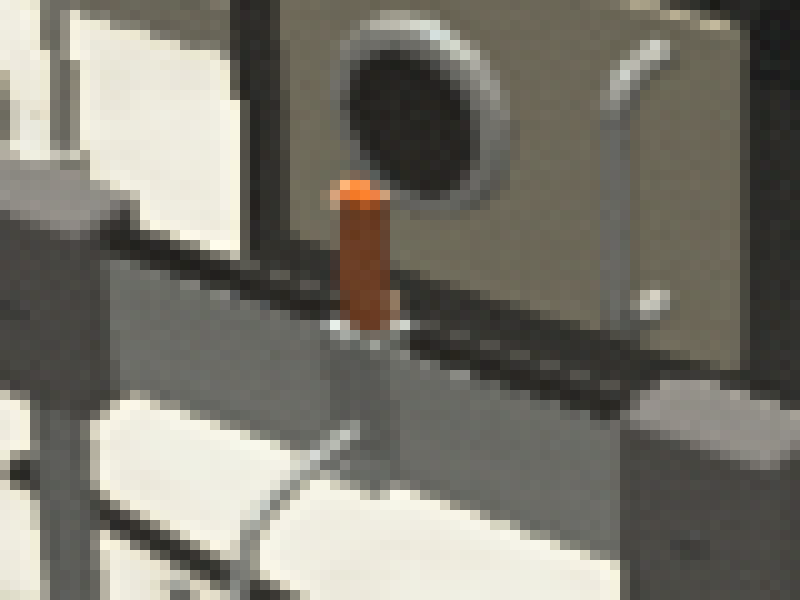

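View pics/f2.png

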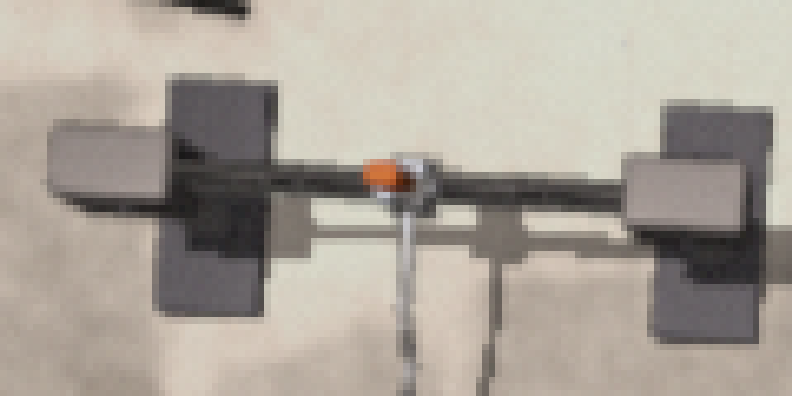

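View pics/f3.png

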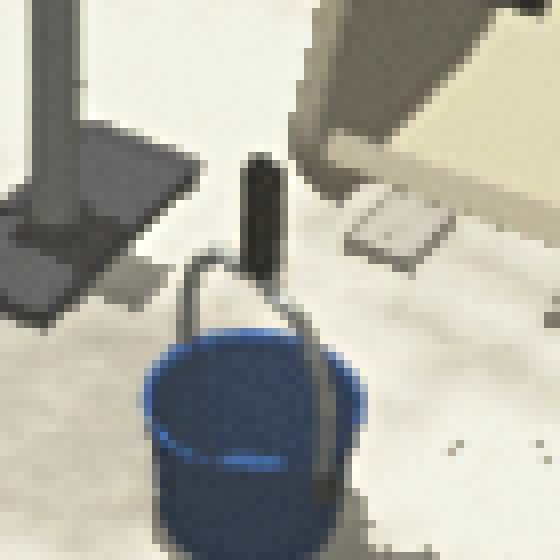

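View pics/f4.png

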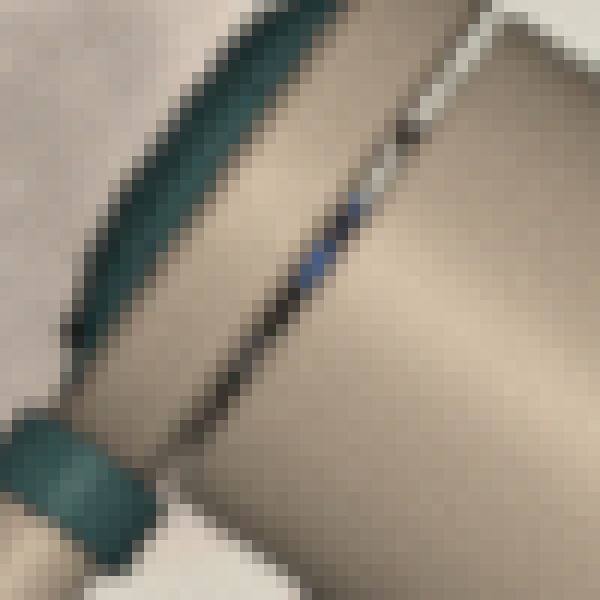

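```bash
python3 - <<'E'
from h import *
s=cam("scene"); t=cam("top")
a=(266.4,195.4); b=np.array([262.25,199.5])
print(tri(t,a,s,b), onz(t,a,.144)); print(tri(t,a,s,b-[1.6,-.8]), onz(s,b-[1.6,-.8],.144))
im=cv2.imread("pics/top0.png"); hsv=cv2.cvtColor(im,cv2.COLOR_BGR2HSV)
# rim circle: fit ellipse to bright-blue outer contour incl. handle/dark pixels
w=im[180:220,245:285].astype(int); m=((w[...,0]-w[...,2])>30).astype(np.uint8)
cn,_=cv2.findContours(m,cv2.RETR_EXTERNAL,cv2.CHAIN_APPROX_NONE)
pts=np.vstack([c for c in cn if len(c)>5]); h=cv2.convexHull(pts); e=cv2.fitEllipse(h); print(e)
c=np.array(e[0])+[245,180]; print("rim centre",onz(t,c,.05))
E
```

```text
(array([ 0.4098954 , -0.15628201,  0.14682937]), [array([ 0.2, -0.1]), array([-0.3,  0. ])]) [ 0.40964946 -0.15573913  0.144     ]
(array([ 0.4089352 , -0.15450699,  0.14437066]), [array([-0.5,  0.2]), array([ 0.5, -0. ])]) [ 0.40870899 -0.15328198  0.144     ]
((19.614376068115234, 17.499408721923828), (23.584449768066406, 24.1412410736084), 119.54208374023438)
rim centre [ 0.40767552 -0.15461752  0.05      ]
```

```bash
python3 - <<'E'
from h import *
print(rel([.409,-.155,.19],-24.8))
E
```

```text
(array([ 25.4, -23.6, 128.9]), array([-0.04, -0.02,  0.31]))
```

```bash
python3 -m jog '[12,-12,20,0,0,0, 25,-23,50,0,0,0, 25,-23,85,0,0,0, 25,-23.5,115,0,0,0.3, 25,-23.5,129,0,0,0.3, 25,-23.5,129,0,0,0.3]';  python3 - <<'E'
from h import *
stp(); s=cam("scene"); t=cam("top")
crop(s,215,155,315,230,"pics/g1.png",8); crop(t,230,150,330,225,"pics/g2.png",8)
E
```

```text
clock: 19.73
position: [0.4084, -0.1544, 0.1892]
ee_rot: [-0.0, 0.977, -0.214, -0.001]
contact_force: [0.5, 0.3, 0.4]
width: 0.0851
t 19.73 p [ 0.4084 -0.1544  0.1892] yaw -24.73 tilt [-0.001  0.001 -1.   ] F [0.54 0.27 0.39] M [0.01 0.04 0.01] w 0.0851 q6 1.48
pics/g1.png scale 8
pics/g2.png scale 8
```

View pics/g1.png

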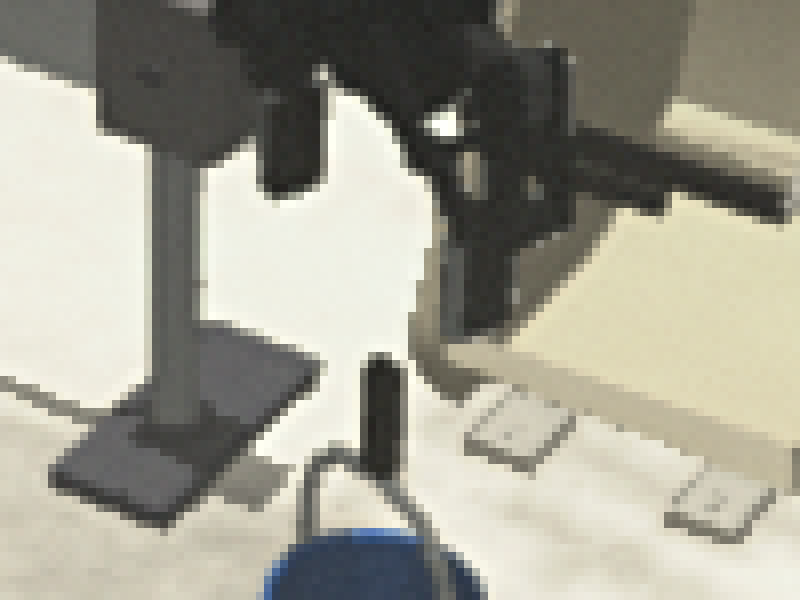

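View pics/g2.png

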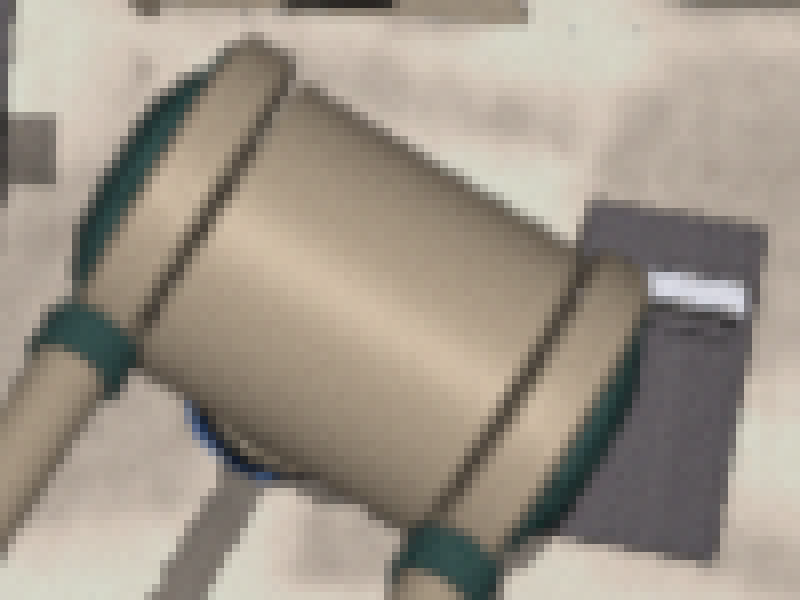

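```bash
python3 -m jog '[0.5,0.5,15,0,0,0, 0.5,0.5,35,0,0,0, 0.5,0.5,50,0,0,0, 0.5,0.5,58,0,0,0, 0.5,0.5,61,0,0,0, 0.5,0.5,61,0,0,0]';  python3 - <<'E'
from h import *
stp(); s=cam("scene")
crop(s,225,165,305,225,"pics/g3.png",10)
E
```

```text
clock: 20.58
position: [0.4091, -0.1563, 0.129]
ee_rot: [0.0, 0.977, -0.215, 0.001]
contact_force: [0.7, 0.8, 0.3]
width: 0.0857
t 20.57 p [ 0.4091 -0.1563  0.129 ] yaw -24.85 tilt [ 0.001 -0.001 -1.   ] F [0.7  0.8  0.35] M [ 0.05  0.   -0.05] w 0.0857 q6 1.48
pics/g3.png scale 10
```

View pics/g3.png

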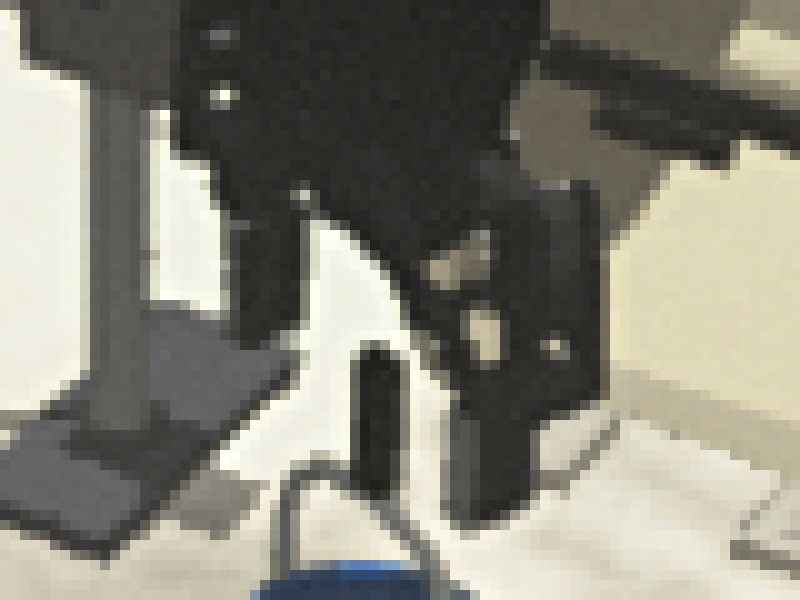

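The fingers at (300,345) and (455,520) have their midpoint on the black grip at (378,425). Closing.

```bash
python3 -m jog '[0,0,0,0,0,0, 0,0,0,0,0,0, 0,0,0,0,0,0, 0,0,0,0,0,0, 0,0,0,0,0,0, 0,0,0,0,0,0, 0,0,0,0,0,0]' 1 60; python3 -m jog '[0,0,-3,0,0,0, 0,0,-10,0,0,0, 0,0,-22,0,0,0, 0,0,-38,0,0,0, 0,0,-56,0,0,0, 0,0,-69,0,0,0, 0,0,-69,0,0,0]'; python3 - <<'E'
from h import *
stp(); s=cam("scene"); t=cam("top")
crop(s,215,135,315,210,"pics/h1.png",8); crop(t,115,130,235,200,"pics/h2.png",6.6)
E
```

```text
clock: 21.5
position: [0.4089, -0.156, 0.1286]
ee_rot: [-0.0, 0.977, -0.215, 0.0]
contact_force: [1.4, 0.5, 2.4]
width: 0.0132
clock: 22.38
position: [0.4094, -0.1565, 0.1987]
ee_rot: [0.001, 0.977, -0.215, 0.001]
contact_force: [0.5, 1.3, -2.0]
width: 0.0132
t 22.38 p [ 0.4094 -0.1565  0.1987] yaw -24.85 tilt [ 0.002 -0.002 -1.   ] F [ 0.54  1.34 -1.99] M [ 0.04 -0.04 -0.  ] w 0.0132 q6 1.48
pics/h1.png scale 8
pics/h2.png scale 6.6
```

View pics/h1.png

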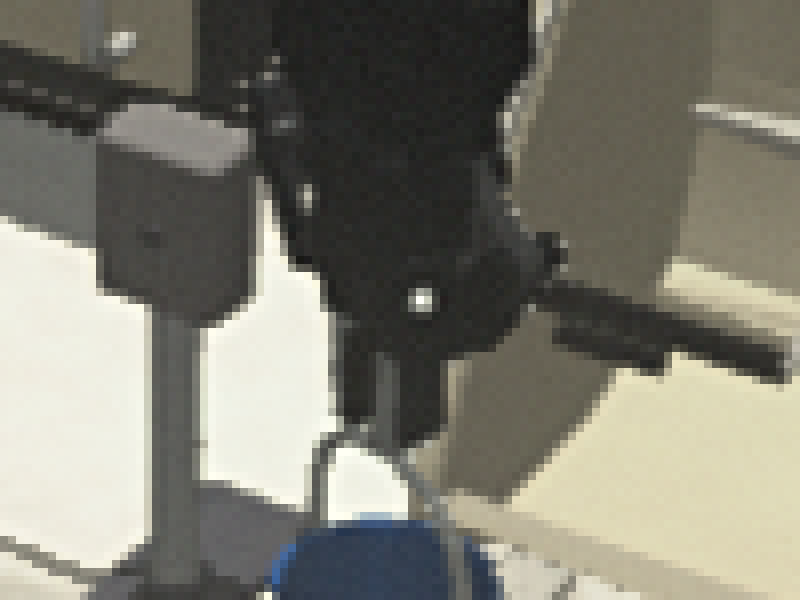

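View pics/h2.png

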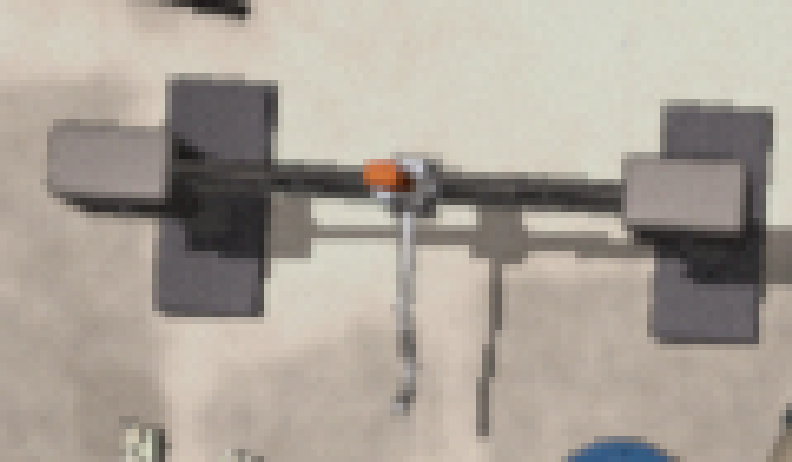

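```bash
python3 - <<'E'
from h import *
s=cam("scene"); t=cam("top")
crop(s,175,135,225,185,"pics/k1.png",12); crop(t,160,155,190,200,"pics/k2.png",13)
yw=np.radians(-1.95); xd=np.array([np.cos(yw),np.sin(yw),0]); yd=np.array([-np.sin(yw),np.cos(yw),0]); o=np.array([.5048,.0894,.185])
for th in(0,.1):
  c,sn=np.cos(th),np.sin(th)
  for n,x,z in(("tip",-.091,-.027),("bottom",-.076,-.056),("crook",-.076,-.047),("gtop",0,.047)):
    # lean: crook end down
    X=x*c+z*sn if False else x*c+z*sn; Z=z*c+ -x*-sn
    p=o+X*xd+np.array([0,0,Z])
    print(th,n,p.round(4),"scene",((proj(s,p)-[175,135]+.5)*12).round(),"top",((proj(t,p)-[160,155]+.5)*13).round())
E
```

```text
pics/k1.png scale 12
pics/k2.png scale 13
0 tip [0.4139 0.0925 0.158 ] scene [ 76. 385.] top [200. 476.]
0 bottom [0.4288 0.092  0.129 ] scene [125. 465.] top [226. 413.]
0 crook [0.4288 0.092  0.138 ] scene [123. 431.] top [219. 411.]
0 gtop [0.5048 0.0894 0.232 ] scene [309. -71.] top [173.  -6.]
0.1 tip [0.4116 0.0926 0.1491] scene [ 72. 424.] top [205. 489.]
0.1 bottom [0.4236 0.0922 0.1217] scene [112. 502.] top [230. 440.]
0.1 crook [0.4245 0.0921 0.1306] scene [112. 467.] top [223. 433.]
0.1 gtop [0.5095 0.0892 0.2318] scene [321. -79.] top [175. -30.]
```

View pics/k1.png

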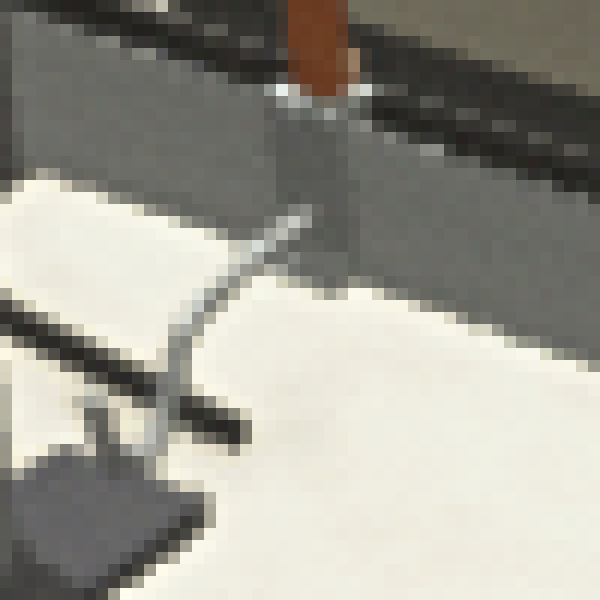

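View pics/k2.png

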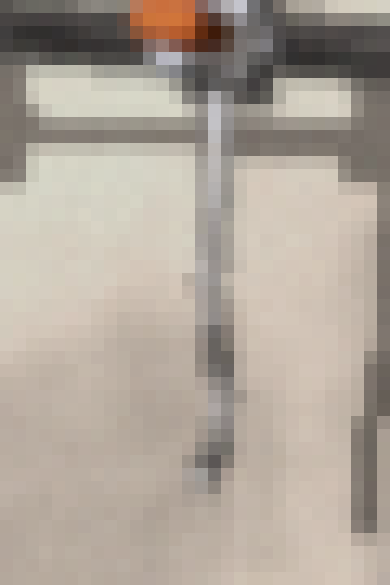

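```bash
python3 - <<'E'
from h import *
print(rel([.355,.0915,.215],-2)); print(rel([.36,-.05,.215],-2))
E
```

```text
(array([-152.3, -202. ,  -17.9]), array([-2.000e-02,  8.000e-02, -2.285e+01]))
(array([-88.3, -75.7, -18. ]), array([-2.000e-02,  8.000e-02, -2.285e+01]))
```

```bash
python3 -m jog '[-10,-10,-9,0,0,-1, -25,-25,-18,0,0,-3, -42,-40,-18,0,0,-6, -60,-58,-18,0,0,-9, -76,-76,-18,0,0,-12, -92,-98,-18,0,0,-15, -106,-120,-18,0,0,-18, -120,-144,-18,0,0,-21, -132,-168,-18,0,0,-22.8, -143,-187,-18,0,0,-22.8]'; python3 - <<'E'
from h import *
stp(); print(rel([.355,.0915,.196],-2))
E
```

```text
clock: 23.82
position: [0.3559, 0.0756, 0.2155]
ee_rot: [-0.0, 1.0, -0.016, -0.0]
contact_force: [1.0, -0.1, -1.1]
width: 0.013
t 23.82 p [0.3559 0.0756 0.2155] yaw -1.85 tilt [-0.  0. -1.] F [ 0.98 -0.11 -1.13] M [-0.01 -0.04 -0.03] w 0.013 q6 1.62
(array([ -1.4, -15.8,  19.5]), array([-0.01,  0.01,  0.15]))
```

```bash
python3 -m jog '[0,-8,8,0,0,0, 0,-14,16,0,0,0, 0,-15,19.5,0,0,0, 0,-15,19.5,0,0,0]'; python3 - <<'E'
from h import *
stp(); s=cam("scene"); t=cam("top")
crop(s,150,115,230,175,"pics/l1.png",10); crop(t,140,145,220,205,"pics/l2.png",10)
E
```

```text
clock: 24.32
position: [0.3578, 0.0883, 0.1955]
ee_rot: [0.0, 1.0, -0.018, -0.001]
contact_force: [0.6, 0.2, -1.0]
width: 0.0128
t 24.32 p [0.3578 0.0883 0.1955] yaw -2.07 tilt [-0.001 -0.    -1.   ] F [ 0.57  0.18 -0.98] M [ 0.02 -0.    0.05] w 0.0128 q6 1.66
pics/l1.png scale 10
pics/l2.png scale 10
```

View pics/l1.png

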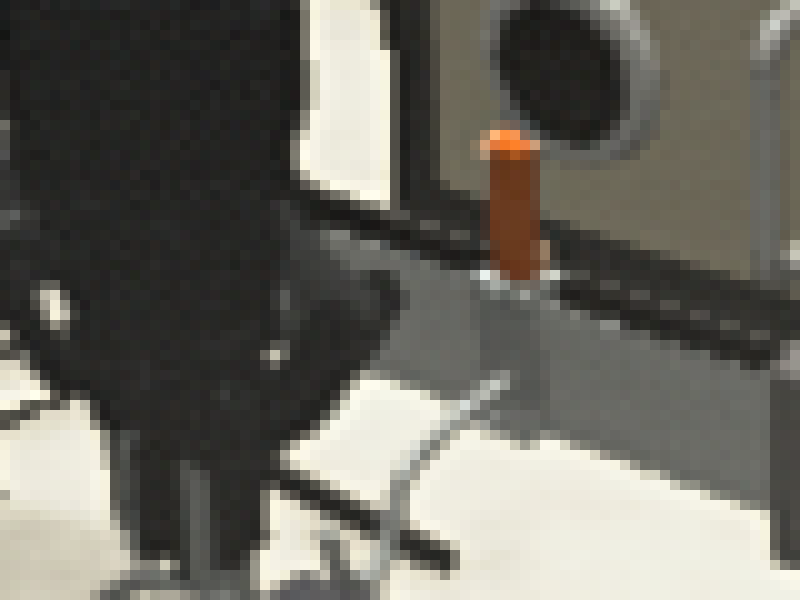

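View pics/l2.png

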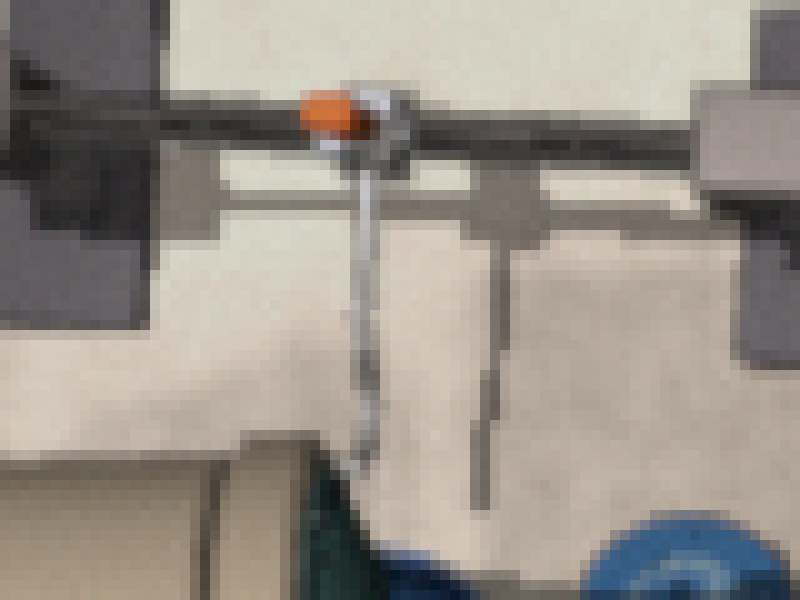

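```bash
python3 - <<'E'
from h import *
stp(); s=cam("scene")
crop(s,145,145,215,205,"pics/l3.png",10)
E
```

```text
t 24.43 p [0.3583 0.0883 0.196 ] yaw -2.1 tilt [ 0. -0. -1.] F [ 0.35 -0.17 -0.72] M [-0.   -0.03  0.01] w 0.0135 q6 1.66
pics/l3.png scale 10
```

View pics/l3.png

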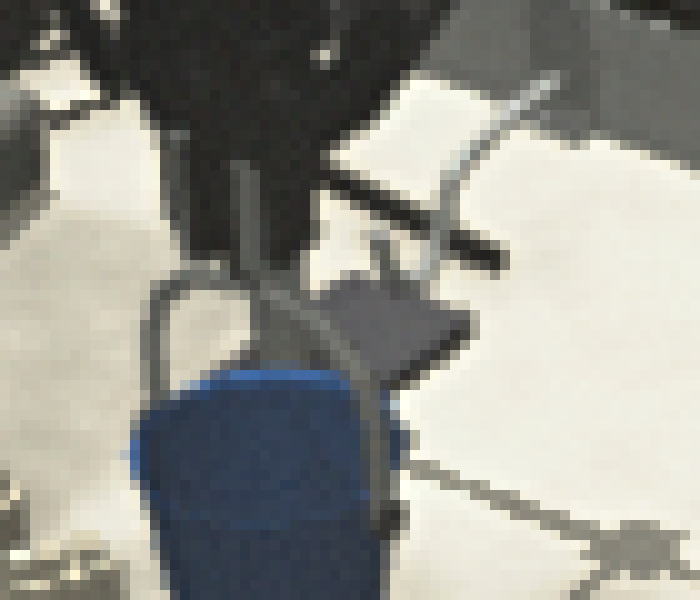

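```bash
python3 - <<'E'
from h import *
s=cam("scene"); p=np.array(get_state()["position"])
f=lambda q:((proj(s,q)-[145,145]+.5)*10).round()
b=p-[0,0,.0286]; print("bar",f(b),"bar y+-30 fall",f(b+[0,.022,-.005]),f(b+[0,-.022,-.005]))
for d in(.03,.05,.055,.06,.07): print(d,"bar bottom",f(b+[d,.003-d*.035,-.003]))
S=lambda x,y:(145+x/10-.5,145+y/10-.5)
for bi in((0,0),(1.6,-.6)):
  print("tip top by y=.0915 plane:")
  o,v=ray(s,np.array(S(378,230))-bi); k=(.0915-o[1])/v[1]; print(bi,o+k*v)
  o,v=ray(s,np.array(S(425,287))-bi); k=(.0915-o[1])/v[1]; print(" bottom",o+k*v)
  o,v=ray(s,np.array(S(245,272))-bi); k=(p[1]-o[1])/v[1]; print(" bar top",o+k*v)
print(rel([.358,.0905,.196],-2))
E
```

```text
bar [245. 292.] bar y+-30 fall [178. 284.] [316. 333.]
0.03 bar bottom [311. 246.]
0.05 bar bottom [358. 213.]
0.055 bar bottom [370. 204.]
0.06 bar bottom [382. 196.]
0.07 bar bottom [405. 180.]
tip top by y=.0915 plane:
(0, 0) [0.41860426 0.0915     0.15300201]
 bottom [0.43754733 0.0915     0.12444672]
 bar top [0.35892791 0.08834887 0.17331692]
tip top by y=.0915 plane:
(1.6, -0.6) [0.41161719 0.0915     0.15485887]
 bottom [0.43031215 0.0915     0.12648072]
 bar top [0.35248337 0.08834887 0.17501926]
(array([-0.5, -2.1,  0.1]), array([ 0.01, -0.02, -0.1 ]))
```

```bash
python3 - <<'E'
from h import *
print(rel([.400,.091,.1936],-2),rel([.420,.091,.1936],-2),rel([.435,.091,.1936],-2))
E
python3 -m jog '[0,-1,1,0,0,0, 6,-2.5,2,0,0,0, 14,-3,2.4,0,0,0, 22,-3.3,2.4,0,0,0, 30,-3.7,2.4,0,0,0, 37,-4,2.4,0,0,0, 41.5,-4,2.4,0,0,0, 41.5,-4,2.4,0,0,0]'; python3 - <<'E'
from h import *
stp(); s=cam("scene")
crop(s,145,145,215,205,"pics/l4.png",10)
E
```

```text
(array([41.5, -4.2,  2.5]), array([ 0.01, -0.02, -0.1 ])) (array([61.5, -4.9,  2.5]), array([ 0.01, -0.02, -0.1 ])) (array([76.5, -5.5,  2.6]), array([ 0.01, -0.02, -0.1 ]))
clock: 25.52
position: [0.4, 0.0912, 0.1935]
ee_rot: [0.0, 1.0, -0.018, -0.0]
contact_force: [0.2, 0.2, -1.1]
width: 0.0131
t 25.52 p [0.4    0.0912 0.1935] yaw -2.06 tilt [-0. -0. -1.] F [ 0.2   0.24 -1.09] M [-0.03 -0.   -0.01] w 0.0131 q6 1.66
pics/l4.png scale 10
```

View pics/l4.png

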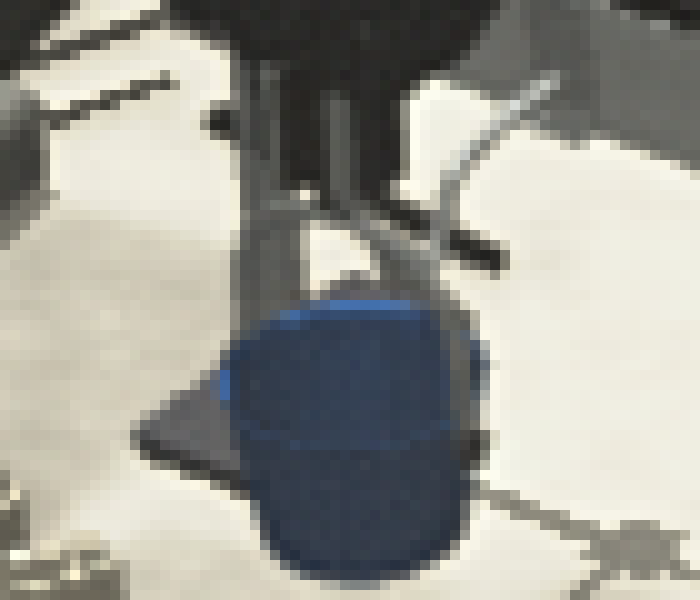

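```bash
python3 -m jog '[4,-0.2,0,0,0,0, 9,-0.4,0,0,0,0, 14,-0.5,0,0,0,0, 18,-0.7,0,0,0,0, 20,-0.7,0,0,0,0, 20,-0.7,0,0,0,0]'; python3 -m jog '[4,-0.2,0,0,0,0, 8,-0.4,0,0,0,0, 12,-0.5,0,0,0,0, 15,-0.5,0,0,0,0, 15,-0.5,0,0,0,0]'; python3 - <<'E'
from h import *
stp(); s=cam("scene"); t=cam("top")
crop(s,145,125,225,185,"pics/l5.png",10);crop(t,140,145,220,205,"pics/l6.png",10)
E
```

```text
clock: 26.32
position: [0.4198, 0.0912, 0.1935]
ee_rot: [0.0, 1.0, -0.018, -0.0]
contact_force: [0.4, 0.3, -1.2]
width: 0.0133
clock: 26.95
position: [0.435, 0.0912, 0.1935]
ee_rot: [0.0, 1.0, -0.018, -0.0]
contact_force: [0.0, 0.8, -1.3]
width: 0.0131
t 26.95 p [0.435  0.0912 0.1935] yaw -2.06 tilt [-0. -0. -1.] F [ 0.04  0.84 -1.34] M [-0.    0.01 -0.05] w 0.0131 q6 1.66
pics/l5.png scale 10
pics/l6.png scale 10
```

View pics/l5.png

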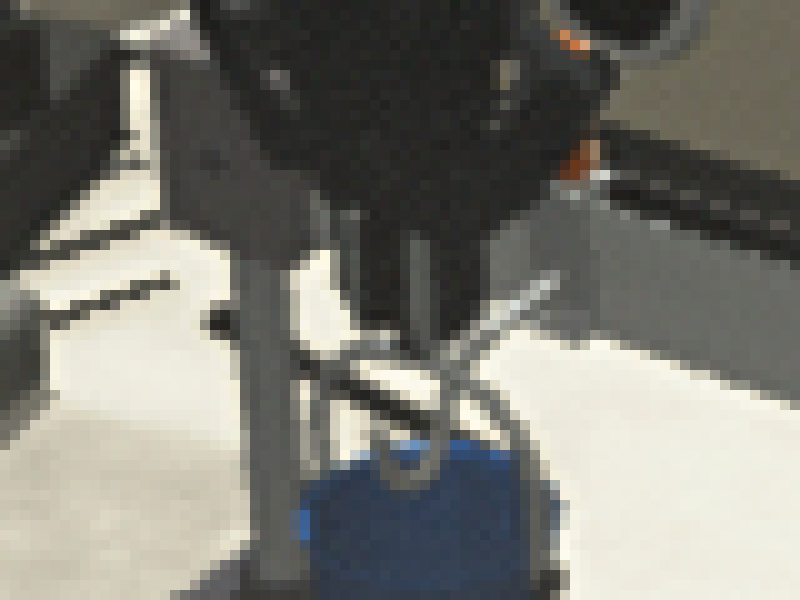

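View pics/l6.png

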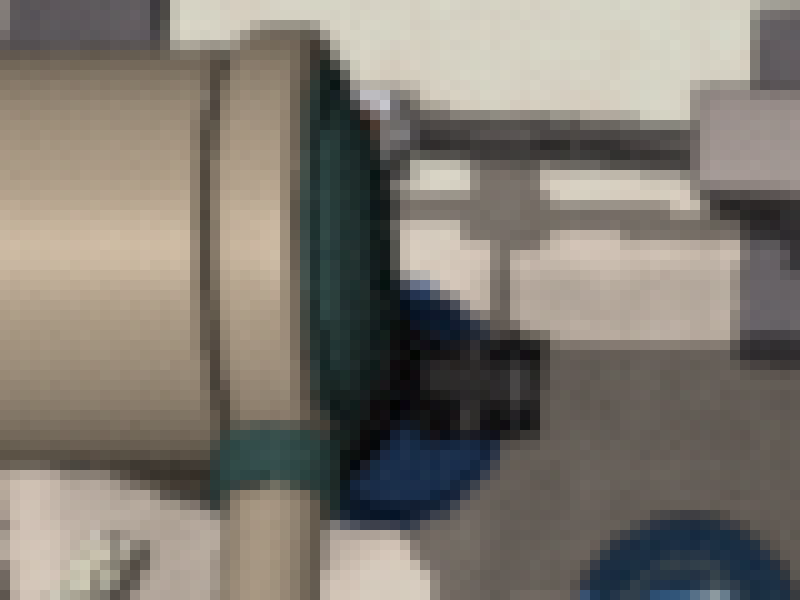

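```bash
python3 - <<'E'
from h import *
s=cam("scene"); p=np.array(get_state()["position"])
f=lambda q:((proj(s,q)-[145,125]+.5)*10).round()
b=p-[0,0,.0286]; print("bar now",f(b)); 
for dx in (-.004,0,.004): print(dx,"at crook",f(b+[dx,0,-.0345]), f(b+[dx,0,-.02]))
E
```

```text
bar now [412. 366.]
-0.004 at crook [410. 481.] [407. 436.]
0 at crook [418. 474.] [416. 429.]
0.004 at crook [427. 467.] [424. 422.]
```

```bash
python3 -m jog '[-2,0,0,0,0,0, -4.5,0,2,0,0,0, -4.5,0,6,0,0,0, -4.5,0,10,0,0,0, -4.5,0,14,0,0,0, -4.5,0,14,0,0,0]'; python3 - <<'E'
from h import *
stp(); s=cam("scene"); t=cam("top")
crop(s,165,140,205,180,"pics/m1.png",15)
E
```

```text
clock: 27.85
position: [0.43, 0.0913, 0.1791]
ee_rot: [0.0, 1.0, -0.018, -0.001]
contact_force: [-0.5, -0.2, -1.3]
width: 0.0127
t 27.85 p [0.43   0.0913 0.1791] yaw -2.05 tilt [-0.001 -0.    -1.   ] F [-0.52 -0.2  -1.25] M [ 0.04 -0.04 -0.02] w 0.0127 q6 1.66
pics/m1.png scale 15
```

View pics/m1.png

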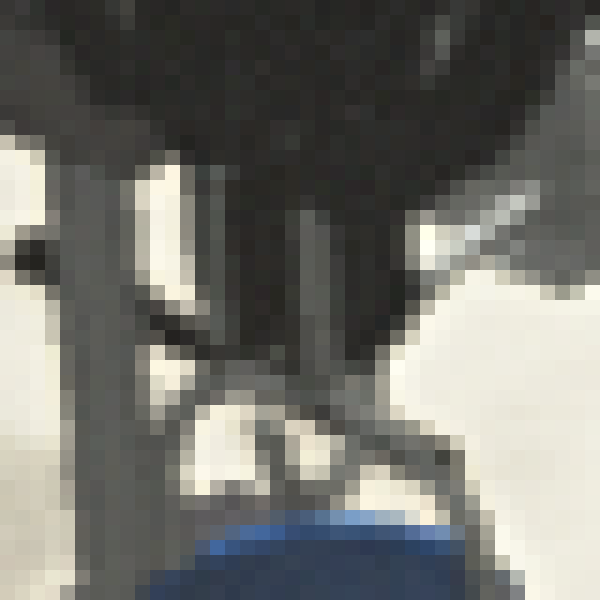

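```bash
python3 -m jog '[0,0,2,0,0,0, 0,0,4,0,0,0, 0,0,6,0,0,0, 0,0,8,0,0,0, 0,0,10,0,0,0, 0,0,10,0,0,0]'; python3 - <<'E'
from h import *
stp(); s=cam("scene"); t=cam("top")
crop(s,165,140,205,180,"pics/m2.png",15)
E
```

```text
clock: 28.7
position: [0.4301, 0.0913, 0.1694]
ee_rot: [0.0, 1.0, -0.018, -0.0]
contact_force: [0.3, -0.6, -1.1]
width: 0.0129
t 28.7 p [0.4301 0.0913 0.1694] yaw -2.05 tilt [-0. -0. -1.] F [ 0.27 -0.6  -1.07] M [-0.03 -0.05 -0.  ] w 0.0129 q6 1.66
pics/m2.png scale 15
```

View pics/m2.png

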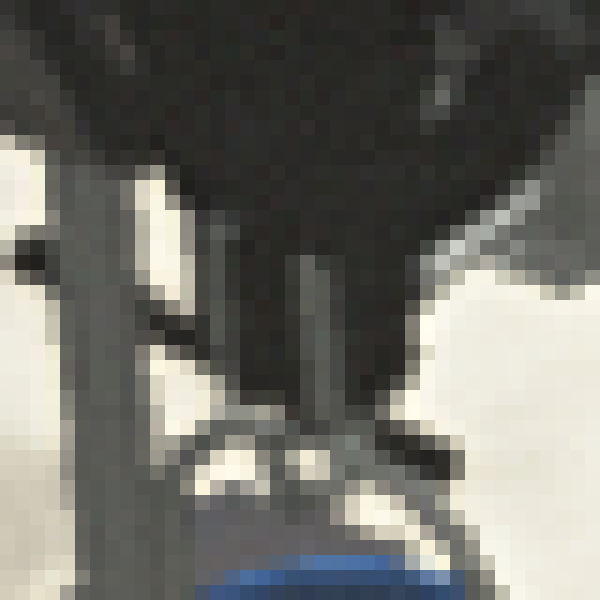

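```bash
python3 -m jog '[0,0,1,0,0,0, 0,0,2,0,0,0, 0,0,3,0,0,0, 0,0,3,0,0,0]'; python3 -c "
from h import *
stp()"
```

```text
clock: 29.3
position: [0.4301, 0.0913, 0.1665]
ee_rot: [0.0, 1.0, -0.018, -0.0]
contact_force: [-0.1, -0.3, -1.2]
width: 0.0131
t 29.3 p [0.4301 0.0913 0.1665] yaw -2.05 tilt [-0. -0. -1.] F [-0.13 -0.31 -1.24] M [-0.   -0.04 -0.01] w 0.0131 q6 1.66
```

```bash
python3 -m jog '[0,0,0.7,0,0,0, 0,0,1.4,0,0,0, 0,0,2,0,0,0, 0,0,2,0,0,0]'; python3 -c "
from h import *
stp()"
```

```text
clock: 29.8
position: [0.4302, 0.0913, 0.1645]
ee_rot: [0.0, 1.0, -0.018, -0.0]
contact_force: [0.1, 0.1, -0.8]
width: 0.0128
t 29.8 p [0.4302 0.0913 0.1645] yaw -2.05 tilt [-0. -0. -1.] F [ 0.11  0.08 -0.77] M [0.01 0.02 0.02] w 0.0128 q6 1.66
```

```bash
python3 -m jog '[0,0,0.7,0,0,0, 0,0,1.4,0,0,0, 0,0,2,0,0,0, 0,0,2,0,0,0]'; python3 -c "
from h import *
stp()"
```

```text
clock: 30.3
position: [0.4302, 0.0913, 0.1626]
ee_rot: [0.0, 1.0, -0.018, -0.0]
contact_force: [0.2, 0.1, -1.7]
width: 0.0129
t 30.3 p [0.4302 0.0913 0.1626] yaw -2.05 tilt [-0. -0. -1.] F [ 0.22  0.11 -1.66] M [0.04 0.01 0.  ] w 0.0129 q6 1.66
```

```bash
python3 -m jog '[0,0,0.7,0,0,0, 0,0,1.4,0,0,0, 0,0,2,0,0,0, 0,0,2,0,0,0]'; python3 - <<'E'
from h import *
stp(); s=cam("scene"); t=cam("top")
crop(s,165,140,205,180,"pics/m3.png",15)
E
```

```text
clock: 30.8
position: [0.4302, 0.0913, 0.1605]
ee_rot: [0.0, 1.0, -0.018, -0.0]
contact_force: [0.1, -0.6, -0.9]
width: 0.0128
t 30.8 p [0.4302 0.0913 0.1605] yaw -2.05 tilt [-0. -0. -1.] F [ 0.08 -0.65 -0.85] M [-0.02 -0.02 -0.04] w 0.0128 q6 1.66
pics/m3.png scale 15
```

View pics/m3.png

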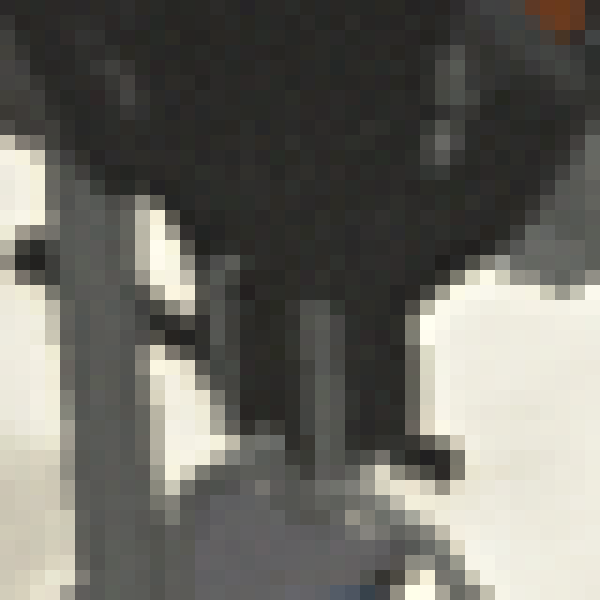

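```bash
python3 -m jog '[0,0,0.5,0,0,0, 0,0,1,0,0,0, 0,0,1.5,0,0,0, 0,0,1.5,0,0,0]'; python3 -c "
from h import *
stp()"
```

```text
clock: 31.4
position: [0.4306, 0.0914, 0.1594]
ee_rot: [0.0, 1.0, -0.018, 0.0]
contact_force: [1.0, -0.4, 2.5]
width: 0.0133
t 31.4 p [0.4306 0.0914 0.1594] yaw -2.05 tilt [ 0.001 -0.    -1.   ] F [ 1.01 -0.38  2.47] M [-0.   -0.01 -0.  ] w 0.0133 q6 1.66
```

```bash
python3 -m jog '[0,0,0.5,0,0,0, 0,0,1,0,0,0, 0,0,1,0,0,0]'; python3 -c "
from h import *
stp()"
```

```text
clock: 31.78
position: [0.4308, 0.0914, 0.1588]
ee_rot: [0.0, 1.0, -0.018, 0.001]
contact_force: [-0.4, -0.5, 5.4]
width: 0.0133
t 31.77 p [0.4308 0.0914 0.1588] yaw -2.06 tilt [ 0.002 -0.    -1.   ] F [-0.45 -0.51  5.36] M [-0.01  0.07 -0.02] w 0.0133 q6 1.66
```

```bash
python3 -m jog '[0,0,-0.4,0,0,0, 0,0,-0.9,0,0,0, 0,0,-0.9,0,0,0]' 1 20; python3 -c "
from h import *
stp()"; python3 -m jog '[0,0,0,0,0,0, 0,0,0,0,0,0, 0,0,0,0,0,0, 0,0,0,0,0,0, 0,0,0,0,0,0, 0,0,0,0,0,0, 0,0,0,0,0,0]' 0; python3 - <<'E'
from h import *
stp(); s=cam("scene"); t=cam("top")
crop(s,140,115,240,190,"pics/n1.png",8)
E
```

```text
clock: 32.15
position: [0.4307, 0.0913, 0.1592]
ee_rot: [0.0, 1.0, -0.018, 0.0]
contact_force: [0.3, -0.1, 4.8]
width: 0.0131
t 32.15 p [0.4307 0.0913 0.1592] yaw -2.05 tilt [ 0.001 -0.    -1.   ] F [ 0.35 -0.06  4.78] M [-0.   -0.09  0.05] w 0.0131 q6 1.66
clock: 33.02
position: [0.4303, 0.0913, 0.159]
ee_rot: [0.0, 1.0, -0.018, 0.0]
contact_force: [0.4, 0.0, -0.0]
width: 0.0855
t 33.02 p [0.4303 0.0913 0.159 ] yaw -2.05 tilt [ 0. -0. -1.] F [ 0.36  0.03 -0.01] M [-0.02  0.04 -0.01] w 0.0855 q6 1.66
pics/n1.png scale 8
```

View pics/n1.png

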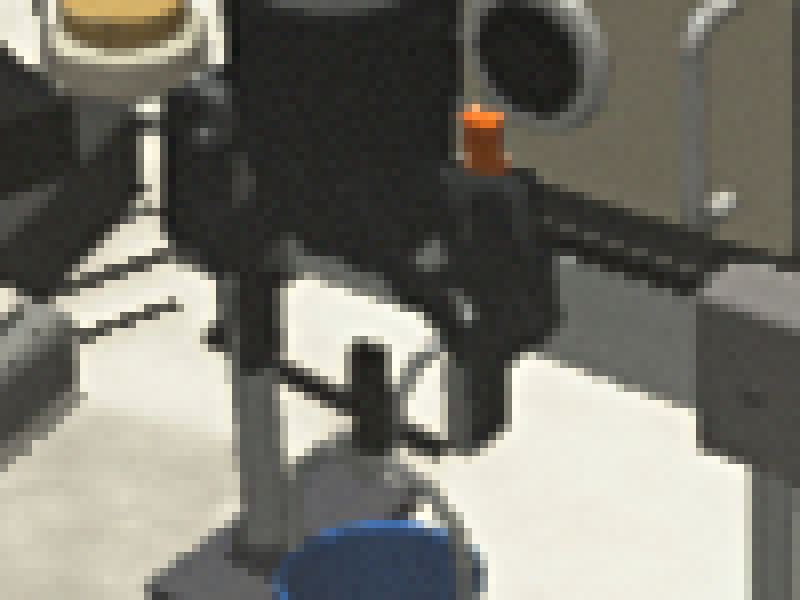

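```bash
python3 -m jog '[0,0,-5,0,0,0, 0,0,-12,0,0,0, 0,0,-25,0,0,0, 0,0,-45,0,0,0, 0,0,-70,0,0,0, 0,0,-100,0,0,0, 0,0,-130,0,0,0, 0,0,-150,0,0,0]'; python3 -m jog '[-10,20,0,0,0,0, -20,60,0,0,0,0, -30,110,0,0,0,0, -30,160,0,0,0,0, -30,210,0,0,0,0, -30,250,0,0,0,0, -30,265,0,0,0,0, -30,265,0,0,0,0]'; python3 - <<'E'
from h import *
stp(); s=cam("scene"); t=cam("top")
crop(s,140,115,240,215,"pics/o1.png",6); crop(t,115,130,275,220,"pics/o2.png",5)
E
```

```text
clock: 34.12
position: [0.4306, 0.0914, 0.3115]
ee_rot: [-0.0, 1.0, -0.018, 0.002]
contact_force: [0.4, 0.4, -0.1]
width: 0.0853
clock: 35.12
position: [0.3908, -0.1725, 0.3093]
ee_rot: [-0.0, 1.0, -0.019, 0.0]
contact_force: [-0.6, -0.1, -0.2]
width: 0.0855
t 35.12 p [ 0.3908 -0.1725  0.3093] yaw -2.15 tilt [ 0.     0.001 -1.   ] F [-0.63 -0.13 -0.2 ] M [ 0.05 -0.04  0.01] w 0.0855 q6 1.03
pics/o1.png scale 6
pics/o2.png scale 5
```

View pics/o1.png

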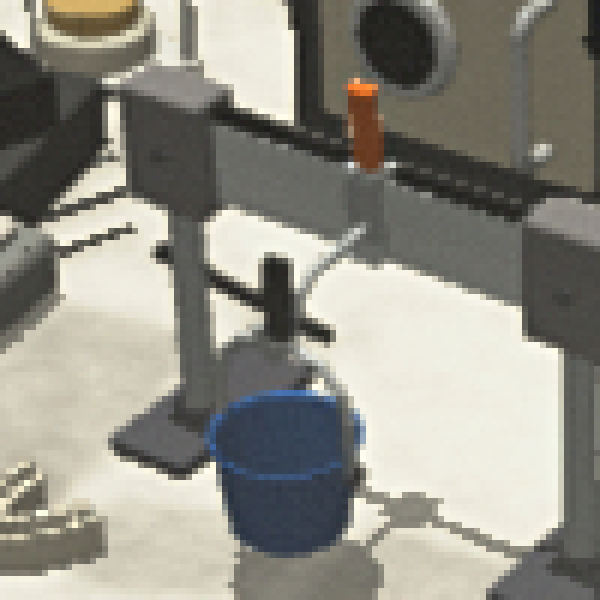

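View pics/o2.png

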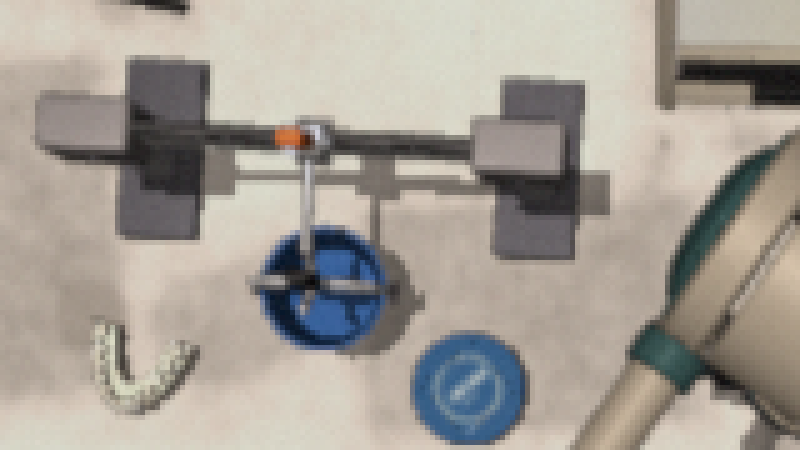

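The pail hangs in the crook with its shadow well below it, and the hook is seated in the notch. I'll let it settle, compare with the starting pictures, then sign off.

```bash
python3 -m jog '[0,0,0,0,0,0, 0,0,0,0,0,0, 0,0,0,0,0,0, 0,0,0,0,0,0, 0,0,0,0,0,0, 0,0,0,0,0,0, 0,0,0,0,0,0, 0,0,0,0,0,0]'; python3 - <<'E'
from h import *
t=cam("top"); s=cam("scene")
o1=cv2.cvtColor(cv2.imread("pics/top0.png"),cv2.COLOR_BGR2RGB).astype(int)
for n,(x0,y0,x1,y1) in dict(cast=(130,190,158,216),tin=(194,194,224,222),bottle=(338,158,356,178)).items():
    print(n,np.abs(t["f"][y0:y1,x0:x1].astype(int)-o1[y0:y1,x0:x1]).mean().round(2))
p=cv2.imread("pics/o1.png")[::6,::6][:, :]; 
q=cv2.cvtColor(s["f"][115:215,140:240],cv2.COLOR_RGB2BGR); print("scene change since last",np.abs(cv2.resize(q,None,fx=6,fy=6,interpolation=cv2.INTER_NEAREST).astype(int)-cv2.imread("pics/o1.png").astype(int)).mean().round(2))
stp(); print(sign_off())
E
```

```text
clock: 36.22
position: [0.3908, -0.1724, 0.309]
ee_rot: [0.0, 1.0, -0.018, -0.0]
contact_force: [-0.3, 0.4, 0.7]
width: 0.0852
cast 2.07
tin 2.75
bottle 2.03
scene change since last 1.42
t 36.33 p [ 0.3908 -0.1724  0.309 ] yaw -2.05 tilt [ 0. -0. -1.] F [ 0.09 -0.47  0.01] M [-0.02  0.05  0.06] w 0.0853 q6 1.03
the job is handed in; nothing more can be done
None
```

The S-hook is hung home in the rail's notch with its crook towards the robot. The blue pail hangs free in the crook. I handed the job in at about 36 s of the 72 s allowed.

- **Hook:** I could see the notch in both cameras, so I lowered the hook straight onto it in small, force-checked steps. It slid in without touching the strip, so I did not need to feel along the rail. It bottomed at a gripper height of 218.5 mm, exactly 110 mm above where I picked it up, which is the height for home. The contact force I read was about 5 N.
- **Pail:** I brought its handle over the tip of the crook and lowered it until it rested there. The force readings stayed near 5 N, then I let go and backed away.
- **Last checks:** About a second after release the pictures showed the pail hanging still, well clear of the bench. The hook leans about 0.1 rad, as the description says it can. The cast, tin and bottle areas look the same as at the start, differing only by picture noise.
- **Disagreement:** The two cameras differed by roughly 2–5 mm on positions. I settled the final alignments by comparing hook, rail and pail within the same picture, and by touch.

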